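# Nest the washed beakers

### The job

Put the three washed beakers together as one nested stack in the steel tray: set the other two, in either order, one after the other into the beaker that stands there. Press each in with a light push so that it grips and its rim stands between 15 and 20 mm above the rim of the one under it - never rammed deeper, or they jam together. Leave the stack standing upright in the tray, and do not upset or shift the bottles, pots and tools that stand about.

Things in the scene. Friction and masses are not known exactly. Their poses are not given: they have to be found in the camera images.
- tray: shallow steel tray fixed to the bench, 200 mm along its x, 150 mm along its y, rim 14 mm high, floor 2 mm thick (its upper face at z = 2 mm). Origin: centre of its underside.
- bench_pad: flat grey absorbent pad fixed to the bench, 200 mm along its x, 160 mm along its y, 2 mm thick. Origin: centre of its underside.
- cup_a: white plastic beaker, a plain cone open at the wide top: 76 mm high, outside diameter 43 mm at the foot, 57 mm at the top (thin rolled rim 60 mm), wall 2.2 mm, 40 g. Origin: centre of the underside of its foot; +z along its axis to the open rim. This one stands upright on the tray floor, loose; the bottom of the stack to be made; it fits with the others as told at its rim.
- cup_a_rim (a point): centre of cup_a's rim, 76 mm up its axis. All three fit alike: set in another, a beaker first rests loose with its rim 23 mm above the other's; from 5 N down push it slides on, about 1 mm per further newton (8 N: 20 mm, 10 N: 18 mm apart), and stays there; pushed past 18 mm it springs back to 18 mm; below 13 mm (15 N) it is jammed.
- cup_b_rim (a point): centre of cup_b's rim, 76 mm along its axis from the origin. While the beaker lies on its side the rim points more or less to the robot's right, its axis rises 5.4 degrees towards the rim and its origin is 21 mm above the pad.
- cup_c_rim (a point): centre of cup_c's rim, 76 mm along its axis from the origin.
- cup_b: white plastic beaker, a plain cone open at the wide top: 76 mm high, outside diameter 43 mm at the foot, 57 mm at the top (thin rolled rim 60 mm), wall 2.2 mm, 40 g. Origin: centre of the underside of its foot; +z along its axis to the open rim. This one has fallen over and lies on its side on the bench pad.
- cup_c: white plastic beaker, a plain cone open at the wide top: 76 mm high, outside diameter 43 mm at the foot, 57 mm at the top (thin rolled rim 60 mm), wall 2.2 mm, 40 g. Origin: centre of the underside of its foot; +z along its axis to the open rim. This one stands upright on the bench between a dropper bottle and a glue bottle.
- dropper_1: amber dropper bottle, body 33 mm across and 70 mm high, with rubber bulb 102 mm high; bystander standing close beside cup_c. Origin: centre of its underside.
- glue: small flat glue bottle, 17 x 34 x 80 mm high; bystander standing close beside cup_c, on its other side. Origin: centre of its underside.
- dropper_2: amber dropper bottle like dropper_1, 33 mm across, 102 mm high; bystander standing in the tray near cup_a. Origin: centre of its underside.
- pot_3: specimen pot with screw cap, 39 mm across, 49 mm high; bystander standing in the tray. Origin: centre of its underside.
- pot_4: specimen pot with screw cap, 39 mm across, 49 mm high; bystander standing on the far corner of the bench pad. Origin: centre of its underside.
- tweezers_1: fine steel forceps lying on the near edge of the bench pad, 14 x 116 x 9 mm, long along its y; bystander. Origin: centre of its underside.

How it is judged:
At the end, for the whole second after the job is handed in: cup_a stands upright (within 4.5 degrees) on the tray floor, one of the other two is nested in it and the last one in that: each rim 14.5 to 20.8 mm above the rim below it, the centres within 4 mm, the axes within 4 degrees; all let go and at rest (((z of cup_b in the frame of cup_a between 0.0145 and 0.0208 m and horizontal distance between cup_b and cup_a below 0.004 m and angle between the z axis of cup_b and the z axis of cup_a, either way round below 0.07 rad and z of cup_c in the frame of cup_b between 0.0145 and 0.0208 m and horizontal distance between cup_c and cup_b below 0.004 m and angle between the z axis of cup_c and the z axis of cup_b, either way round below 0.07 rad) or (z of cup_c in the frame of cup_a between 0.0145 and 0.0208 m and horizontal distance between cup_c and cup_a below 0.004 m and angle between the z axis of cup_c and the z axis of cup_a, either way round below 0.07 rad and z of cup_b in the frame of cup_c between 0.0145 and 0.0208 m and horizontal distance between cup_b and cup_c below 0.004 m and angle between the z axis of cup_b and the z axis of cup_c, either way round below 0.07 rad)) and x of cup_a in the frame of tray between -0.075 and 0.075 m and y of cup_a in the frame of tray between -0.05 and 0.05 m and z of cup_a in the frame of tray below 0.006 m and angle between each of cup_a, cup_b, cup_c's own z axis and vertical below 0.08 rad and linear speed of each of cup_a, cup_b, cup_c below 0.1 m/s); the robot touches nothing.
It fails at once if a beaker is rammed into another so that their rims come closer than 12.5 mm (jammed) ((horizontal distance between cup_a and cup_b below 0.012 m and z of cup_a in the frame of cup_b between 0 and 0.0125 m) or (horizontal distance between cup_a and cup_c below 0.012 m and z of cup_a in the frame of cup_c between 0 and 0.0125 m) or (horizontal distance between cup_b and cup_a below 0.012 m and z of cup_b in the frame of cup_a between 0 and 0.0125 m) or (horizontal distance between cup_b and cup_c below 0.012 m and z of cup_b in the frame of cup_c between 0 and 0.0125 m) or (horizontal distance between cup_c and cup_a below 0.012 m and z of cup_c in the frame of cup_a between 0 and 0.0125 m) or (horizontal distance between cup_c and cup_b below 0.012 m and z of cup_c in the frame of cup_b between 0 and 0.0125 m)).
It fails at once if a bottle, pot, or the forceps is shifted by more than 30 mm or tipped by more than 34 degrees (distance of any of dropper_1, dropper_2, glue, pot_3, pot_4, tweezers_1 from where it was at the start of the episode above 0.03 m or angle between any of dropper_1, dropper_2, glue, pot_3, pot_4's own z axis and vertical above 0.6 rad).
It also fails if it takes over 72 s, if anything falls off the work surface, if the arm or the gripper's body presses on something with over 40 N, if the wrist force passes 120 N, or if a joint passes its speed limit or range.

### The arm

A 6-joint arm with a two-finger parallel gripper is mounted at the origin on a cart in front of the work surface, level with it; the furniture and walls round the work are solid. World frame = base frame: x ahead of the robot, y to its left, z up, the work surface at z = 0. Lengths are in m, angles in rad, forces in N, time in s.
With the tool pointing down it reaches from about 0.325 to 0.875 m from the base axis. Payload 4.4 kg.
Tool frame: the origin (TCP) lies on the centre line of the jaws, within the pads' length; the fingertips stand 17 mm ahead of it and the grasp point (between the pads) lies 2 mm behind it; z points along the fingers, y is the line along which they close (so a half turn about z gives the same grasp; the last joint's range is limited). The gripper opens to 85 mm and grips with 20 to 120 N. Pads are 22 mm wide; open, the fingers measure 114 mm over their backs; the gripper's body (76 mm by 85 mm) begins 54 mm behind the grasp point. The pads swing forward as they close: fully open they stand 13 mm farther back than shut.
Start: joints at [-1.333, 0.207, 1.542, -0, 1.393, -0.15], TCP at [0.218, -0.532, 0.248] pointing down, gripper open.
Joint ranges: [-2.73, 2.73], [-0.86, 2.22], [0.23, 2.46], [-1.11, 4.25], [0.08, 2.63], [-2.82, 2.82]. Speed limits (rad/s): [2.79, 2.79, 3.14, 3.14, 3.14, 3.14].

### API

Orientations are given as a rotation vector (axis times angle).
In Python, from rig import arm gives the robot as it stands.
- The arm moves only by the shell command python3 -m inch 'ROWS' [FORCE]. ROWS is JSON, a list of rows, each a list of 5 numbers: the opening, from -1 (shut) to 1 (fully open), then the shift along the tool's x, y, z in mm, then the turn about the tool's z in rad. In form: [[jaw, tx, ty, tz, turn], ...]. A call has 1 to 20 rows; each row is the pose to reach, as a shift and turn from the pose commanded when the call began, along the tool's axes at that moment; what a row does not reach only later rows make up. A row lasts 1/12 s, in which the tool goes at most 41.7 mm and 7.16 degrees, less where a joint would pass 70% of its speed; a pose out of reach is approached as far as the arm can. A call with a gripper value outside its range is refused whole. The fingers move at their own pace and stop on an object; FORCE is the grip in N (left out, the last holds). Time passes only in rows, so rows that repeat a pose let the fingers close. It gives the time, the measured TCP pose, the force, the opening and the grip force at its end, in the units of the state.
- arm.get_state(): the state, without advancing time (a new reading comes with each control period).
- arm.capture(name): name is "scene" or "side" or "wrist"; returns the picture (480x640x3 uint8, red, green, blue); there is no depth.
- arm.camera_model(name): a dict with "mtx" (3x3 intrinsics, pixels), "camera_from_world" (4x4, takes a point from world to camera coordinates). Camera axes: x right, y up, looking along -z (the intrinsics and any distortion apply to the point x, -y, -z); pixel columns grow to the right and rows downward; lengths in m; the calibration is good to about 2 mm. A picture is of the moment at which its call begins: read the wrist's pose just before it. camera_model takes no time and is no camera call; for the wrist camera it gives the pose at the moment of the call.
- arm.hand_in(): hands the job in; it is judged then, once.
The state is a dict: "clock": time; "joints": joint angles; "qvel": joint speeds; "joint_efforts": joint torques, N m; "position": TCP position; "tool_rot": TCP orientation; "ft_force": force on the tool from outside, world axes, zero at the start; "wrist_torque": the same for the moment, N m; "width": finger opening in m; "grasp_force": force on a finger pad.
Only numpy, scipy, OpenCV 4.12 (cv2) and the standard library are available. Lean on these libraries where they do the work, as an engineer would, in place of code of your own. Each camera call takes 0.05 s, during which the arm holds its last target. There are 200 camera calls.

## Working session

There is one attempt and no reset: what is moved stays moved. The work goes in short steps, Python scripts to look and compute and a shell command to move; the robot and the scene stay as the last step left them, time stands still between calls to the robot, and variables do not carry over. Pictures are saved under pics/ and viewed, at most 10 in all, crops included, and the job is handed in when it is done.

```bash
ls; mkdir -p pics
python3 - <<'E'
from rig import arm
import cv2,numpy as np
np.set_printoptions(precision=4,suppress=True)
print(arm.get_state())
for n in("scene","side"):
    im=arm.capture(n); cv2.imwrite(f"pics/{n}0.png",im[...,::-1]); m=arm.camera_model(n); print(n,m)
E
```

```text
pics
{'clock': 0.0, 'joints': array([-1.3325,  0.2074,  1.543 , -0.    ,  1.3935, -0.1505]), 'qvel': array([-0.0002, -0.0005, -0.0018, -0.0002, -0.0005, -0.0004]), 'joint_efforts': array([ -0.0007, -38.3038, -29.1593,  -0.0002,   0.0107,  -0.    ]), 'position': array([ 0.2178, -0.5314,  0.2471]), 'tool_rot': array([-3.0801, -0.6065,  0.0002]), 'ft_force': array([-0.0335, -0.4027,  0.9687]), 'wrist_torque': array([0.0154, 0.0343, 0.0301]), 'grasp_force': 0.0, 'width': 0.08533845747536249}
scene {'mtx': array([[610.0981,   0.    , 330.875 ],
       [  0.    , 610.0981, 248.5643],
       [  0.    ,   0.    ,   1.    ]]), 'camera_from_world': array([[-0.811 , -0.5848, -0.0187,  0.4699],
       [ 0.3645, -0.53  ,  0.7657, -0.2217],
       [-0.4576,  0.6141,  0.643 , -1.037 ],
       [ 0.    ,  0.    ,  0.    ,  1.    ]])}
side {'mtx': array([[599.3137,   0.    , 320.4262],
       [  0.    , 599.3137, 235.0951],
       [  0.    ,   0.    ,   1.    ]]), 'camera_from_world': array([[-0.965 , -0.2623,  0.007 ,  0.5547],
       [ 0.177 , -0.6312,  0.7551, -0.1302],
       [-0.1937,  0.7299,  0.6555, -1.2237],
       [ 0.    ,  0.    ,  0.    ,  1.    ]])}
```

View pics/scene0.png

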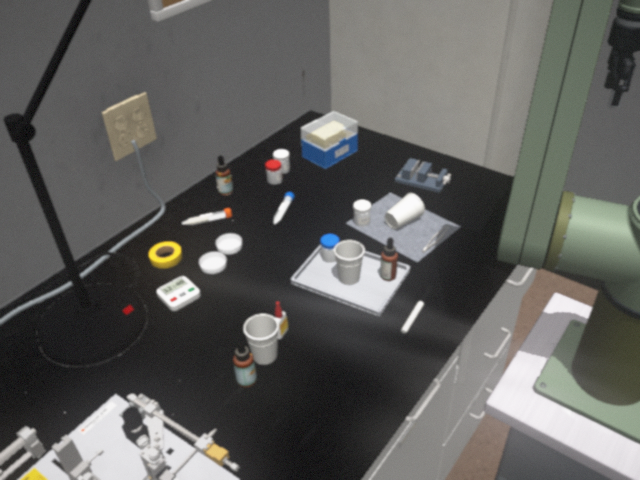

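View pics/side0.png

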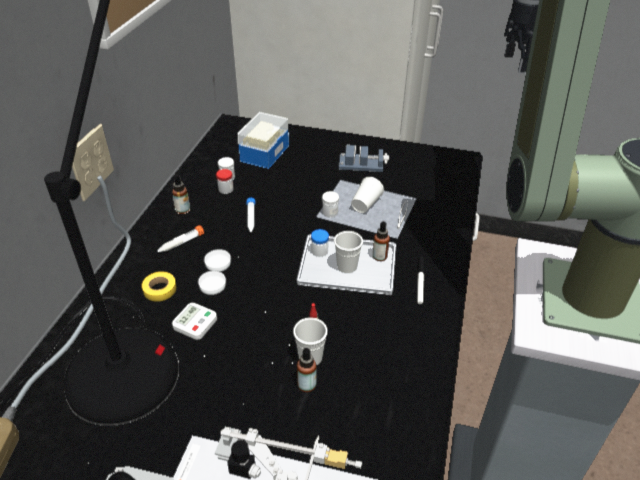

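Scene: cup_a rim near (349,247), cup_c rim near (262,327), cup_b lying near (405,212). Side: cup_a (348,240), cup_c (310,335), cup_b (367,195). Next: zoomed crops for exact rims, and first positions.

```bash
cat > h.py <<'E'
import numpy as np,cv2
from rig import arm
np.set_printoptions(precision=4,suppress=True)
def ray(m,uv):
    T=m["camera_from_world"];R=T[:3,:3];o=-R.T@T[:3,3]
    p=np.linalg.inv(m["mtx"])@[uv[0],uv[1],1]
    d=R.T@np.array([p[0],-p[1],-p[2]]);return o,d/np.linalg.norm(d)
def onz(m,uv,z):
    o,d=ray(m,uv);return o+d*(z-o[2])/d[2]
def tri(*mu):
    A=0;b=0
    for m,uv in mu:
        o,d=ray(m,uv);P=np.eye(3)-np.outer(d,d);A=A+P;b=b+P@o
    return np.linalg.solve(A,b)
def proj(m,p):
    T=m["camera_from_world"];c=T[:3,:3]@p+T[:3,3];q=m["mtx"]@[c[0],-c[1],-c[2]];return q[:2]/q[2]
E
python3 - <<'E'
from h import *
S=arm.camera_model("scene");D=arm.camera_model("side")
for n,a,b,z in(("a",(349,247),(348,240),.078),("c",(262,327),(310.5,331),.076)):
    print(n,tri((S,a),(D,b)),onz(S,a,z),onz(D,b,z))
print("b mid",onz(S,(405,212),.025),onz(D,(367,195),.025))
s=cv2.imread("pics/scene0.png");d=cv2.imread("pics/side0.png")
f=lambda i,x,y,w,h,W,H:cv2.resize(i[y:y+h,x:x+w],(W,H),interpolation=cv2.INTER_CUBIC)
top=np.hstack([f(s,290,185,100*4//3+27,120,400,300),f(d,290,170,160,120,400,300)])
bot=np.hstack([f(s,200,290,160,120,400,300),f(d,240,290,160,120,400,300)])
cv2.imwrite("pics/crop1.png",np.vstack([top,bot]))
E
```

```text
a [0.5051 0.041  0.0782] [0.507  0.0373 0.078 ] [0.5042 0.0446 0.078 ]
c [0.5147 0.2904 0.0689] [0.51   0.2947 0.076 ] [0.5129 0.2965 0.076 ]
b mid [ 0.5087 -0.1871  0.025 ] [ 0.5095 -0.1863  0.025 ]
```

View pics/crop1.png

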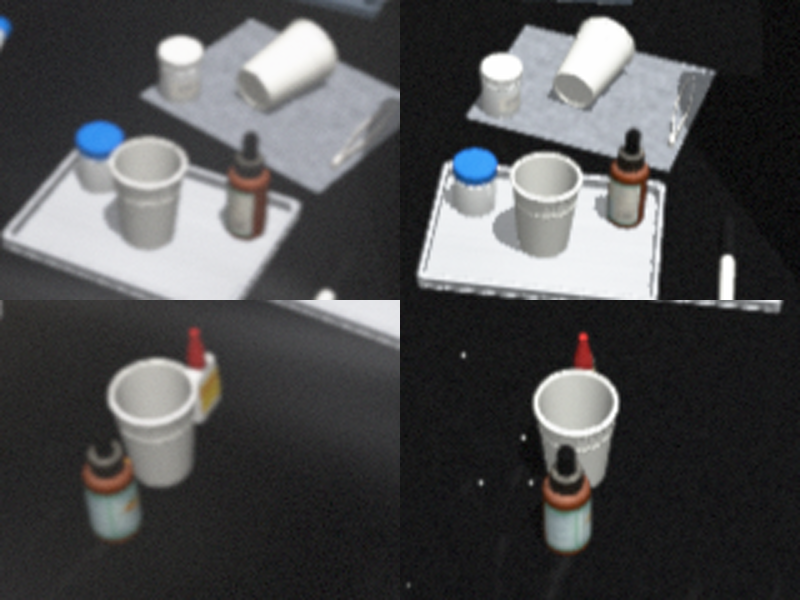

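Run:
```python
from h import *
from scipy.spatial.transform import Rotation as Ro
S=arm.camera_model("scene");D=arm.camera_model("side")
for n,a,b,z in(("a",(349.6,250.6),(348.4,242.4),.078),("c",(261.2,326.8),(310,332),.076),("bfoot",(392,219.8),(359.2,206.4),.023),
 ("drop2",(390,239.8),(382.8,223.2),.104),("drop1",(241.6,346),(306.8,350),.102),("glue",(278,302.8),(313.2,304.8),.08),("pot3",(330,241),(320,235),.051),("pot4",(362.4,204.2),(330.8,196),.051)):
    print(n,tri((S,a),(D,b)),onz(S,a,z)[:2],onz(D,b,z)[:2])
s=arm.get_state();R=Ro.from_rotvec(s["tool_rot"]).as_matrix();print(R)
W=arm.camera_model("wrist");T=W["camera_from_world"];o=-T[:3,:3].T@T[:3,3];print(W["mtx"],"cam in tool",R.T@(o-s["position"]),"look",-R.T@T[2,:3], "right",R.T@T[0,:3])
p=np.array([.509,-.187,s["position"][2]+0.05]);print("to above b",R.T@(p-s["position"])*1000)
```

```text
a [0.5042 0.0399 0.0697] [0.4998 0.0456] [0.5017 0.0516]
c [0.5151 0.2923 0.0695] [0.5115 0.2951] [0.5131 0.2989]
bfoot [ 0.5203 -0.1499  0.0185] [ 0.519  -0.1483] [ 0.5185 -0.1404]
drop2 [ 0.4428 -0.0098  0.0938] [0.4368 0.0007] [0.4411 0.003 ]
drop1 [0.5038 0.3504 0.0878] [0.4924 0.3614] [0.5016 0.358 ]
glue [0.5258 0.2333 0.0741] [0.5219 0.2372] [0.5242 0.2389]
pot3 [0.5734 0.0097 0.045 ] [0.5683 0.0169] [0.5721 0.0149]
pot4 [ 0.585  -0.1285  0.0496] [ 0.5845 -0.1279] [ 0.5843 -0.1255]
[[ 0.9254  0.3791 -0.0005]
 [ 0.3791 -0.9254  0.0021]
 [ 0.0003 -0.0021 -1.    ]]
[[378.7885   0.     318.8192]
 [  0.     378.7885 236.1699]
 [  0.       0.       1.    ]] cam in tool [ 0.083   0.0005 -0.126 ] look [-0.3218  0.0001  0.9468] right [0.0007 1.     0.0002]
to above b [ 400.0565 -208.4463  -49.4373]
```

```bash
python3 -m inch '[[1,400,-208,0,-0.94],[1,400,-208,0,-0.94],[1,400,-208,0,-0.94],[1,400,-208,0,-0.94],[1,400,-208,0,-0.94],[1,400,-208,0,-0.94],[1,400,-208,0,-0.94],[1,400,-208,0,-0.94],[1,400,-208,0,-0.94],[1,400,-208,0,-0.94],[1,400,-208,0,-0.94],[1,400,-208,0,-0.94],[1,400,-208,0,-0.94],[1,400,-208,0,-0.94],[1,400,-208,0,-0.94],[1,400,-208,0,-0.94]]'
python3 - <<'E'
from h import *
W=arm.camera_model("wrist");im=arm.capture("wrist");cv2.imwrite("pics/w1.png",im[...,::-1])
np.save("w1.npy",W,allow_pickle=True)
E
```

```text
clock: 1.43
position: [0.5084, -0.1892, 0.2481]
tool_rot: [-2.475, -1.934, 0.001]
ft_force: [-0.3, -0.4, 0.2]
width: 0.0853
grasp_force: 0.0
```

View pics/w1.png

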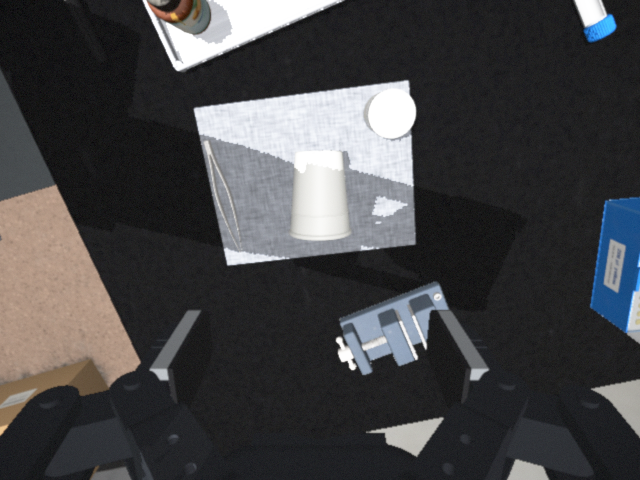

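Wrist view: cup_b lies with its foot up (midpoint near (320,155)), rim at bottom, edges (291,235) and (351,235); its axis is nearly the image vertical. Pot_4 at (390,113), forceps along (222,195), clear at the sides.

Run:
```python
from h import *
from scipy.spatial.transform import Rotation as Ro
W=np.load("w1.npy",allow_pickle=True).item()
im=cv2.imread("pics/w1.png");hsv=cv2.cvtColor(im,cv2.COLOR_BGR2HSV).astype(int)
for r in(155,160,170,180,190,200,210,220,228,233,236,238,240):
    row=im[r,270:375].astype(int); ind=np.where((row[:,2]-row[:,0]>8))[0]; 
    print(r,ind.min()+270 if len(ind) else None,ind.max()+270 if len(ind) else None,len(ind))
s=arm.get_state();R=Ro.from_rotvec(s["tool_rot"]).as_matrix();print(s["position"],R[:,:2].T)
for uv,z in(((321,235),.030),((291,235),.030),((351,235),.030),((320.5,155),.023),((297,157),.023),((343.5,155),.023),((319.5,151),.044)):print(uv,onz(W,uv,z))
print("pot4",onz(W,(391,113),.051),"tips",onz(W,(222,195),.008))
```

```text
155 None None 0
160 None None 0
170 None None 0
180 None None 0
190 None None 0
200 None None 0
210 None None 0
220 None None 0
228 None None 0
233 None None 0
236 None None 0
238 None None 0
240 None None 0
[ 0.5085 -0.1892  0.2482] [[ 0.2419  0.9703 -0.0001]
 [ 0.9703 -0.2419 -0.0003]]
(321, 235) [ 0.5026 -0.222   0.03  ]
(291, 235) [ 0.4747 -0.2151  0.03  ]
(351, 235) [ 0.5305 -0.2289  0.03  ]
(320.5, 155) [ 0.5201 -0.1494  0.023 ]
(297, 157) [ 0.4988 -0.146   0.023 ]
(343.5, 155) [ 0.5405 -0.1545  0.023 ]
(319.5, 151) [ 0.5206 -0.1436  0.044 ]
pot4 [ 0.5843 -0.1275  0.051 ] tips [ 0.4163 -0.1654  0.008 ]
```

```bash
python3 -m inch '[[1,-33,2,0,0],[1,-33,2,40,0],[1,-33,2,80,0],[1,-33,2,120,0],[1,-33,2,150,0],[1,-33,2,175,0],[1,-33,2,195,0],[1,-33,2,210,0],[1,-33,2,217,0],[1,-33,2,217,0],[1,-33,2,217,0]]' 20
python3 -c "
from h import *
im=arm.capture('wrist');cv2.imwrite('pics/w2.png',im[...,::-1]);print(arm.get_state()['position'])"
```

```text
clock: 2.4
position: [0.5033, -0.2212, 0.0316]
tool_rot: [2.474, 1.936, 0.0]
ft_force: [0.4, -0.4, 0.2]
width: 0.0856
grasp_force: 0.0
[ 0.5039 -0.2214  0.0324]
```

View pics/w2.png

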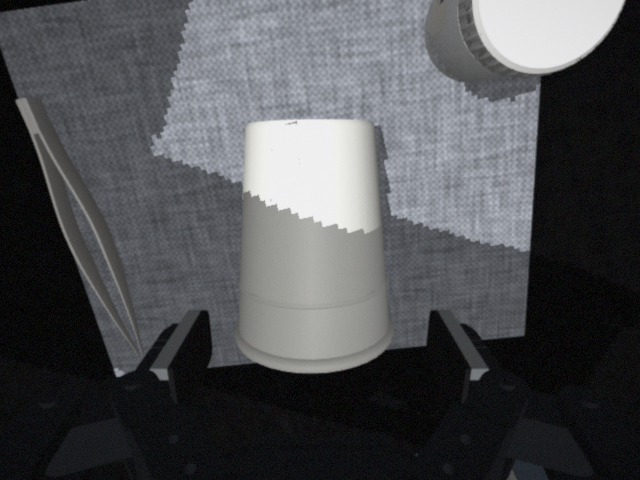

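Pads (inner edges at columns 208 and 430) flank the rim (238–392 at row 335), centred to within a few pixels; forceps clear at left. Close.

```bash
python3 -m inch '[[-1,0,0,0,0],[-1,0,0,0,0],[-1,0,0,0,0],[-1,0,0,0,0],[-1,0,0,0,0],[-1,0,0,0,0],[-1,0,0,0,0],[-1,0,0,0,0]]' 20
```

```text
clock: 3.12
position: [0.5041, -0.2211, 0.0326]
tool_rot: [2.472, 1.936, 0.001]
ft_force: [-2.1, -0.4, 6.6]
width: 0.0565
grasp_force: 20.9
```

```bash
python3 -m inch '[[-1,2,0,-5,0],[-1,5,0,-10,0],[-1,9,0,-17,0],[-1,13,0,-22,0],[-1,18,0,-28,0],[-1,24,0,-32,0],[-1,29,0,-36,0],[-1,35,0,-40,0],[-1,41,0,-43,0],[-1,41,0,-43,0]]' 20
python3 -c "
from h import *
a=arm.capture('wrist');b=arm.capture('scene');c=arm.capture('side');print(arm.get_state()['position'])
f=lambda i,x,y:cv2.resize(i[y:y+120,x:x+160],(400,300))
cv2.imwrite('pics/m1.png',np.hstack([cv2.resize(a,(400,300)),f(c,290,130)])[...,::-1])"
```

```text
clock: 3.95
position: [0.5137, -0.1796, 0.075]
tool_rot: [2.472, 1.938, 0.001]
ft_force: [0.1, -0.3, -0.8]
width: 0.056
grasp_force: 21.4
[ 0.513  -0.1805  0.0741]
```

View pics/m1.png

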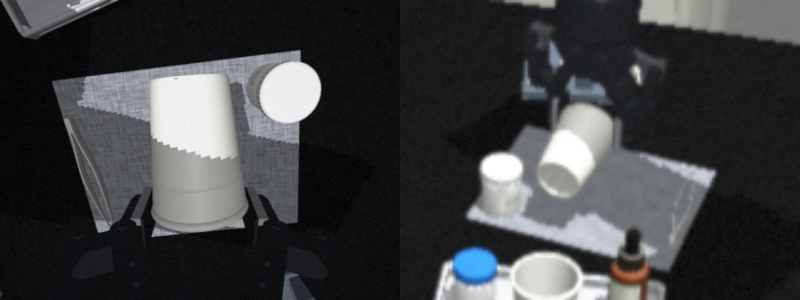

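The cup came up rigidly, without pivoting. I'll tilt it by pushing its low foot edge against the fixed tray wall (14 mm). Measure that wall.

Run:
```python
from h import *
from scipy.spatial.transform import Rotation as Ro
W=np.load("w1.npy",allow_pickle=True).item()
S=arm.camera_model("scene");D=arm.camera_model("side")
print("wrist",onz(W,(178,70),.014),onz(W,(345,0),.014))
# crop1 coordinates -> full pixels
for n,m,x0,y0,pts in(("scene",S,290,185,[(78,143),(300,208),(272,299),(5,236)]),("side",D,290,170,[(45,163),(265,180),(258,298),(18,284)])):
    print(n,[onz(m,(x0+u/2.5,y0+v/2.5),.014)[:2] for u,v in pts])
s=arm.get_state();R=Ro.from_rotvec(s["tool_rot"]).as_matrix();print(s["position"],R[:,0])
W=arm.camera_model("wrist")
# wrist half picture m1: scale 640/400
print("foot now?",[onz(W,(u*1.6,v*1.6),z)[:2] for u,v,z in((188,75,.085),(188,75,.095),(200,218,.075))])
```

```text
wrist [ 0.4165 -0.0494  0.014 ] [ 0.5699 -0.0326  0.014 ]
scene [array([ 0.6086, -0.0053]), array([ 0.4101, -0.0407]), array([0.3753, 0.0614]), array([0.587 , 0.1222])]
side [array([ 0.6088, -0.0184]), array([ 0.4143, -0.049 ]), array([0.3952, 0.096 ]), array([0.5881, 0.1333])]
[ 0.513  -0.1805  0.0741] [ 0.2393  0.9709 -0.0001]
foot now? [array([ 0.5272, -0.1027]), array([ 0.5277, -0.1025]), array([ 0.5124, -0.1868])]
```

```bash
python3 -m inch '[[-1,0,-15,0,-0.1],[-1,0,-29,0,-0.2],[-1,15,-29,0,-0.3],[-1,30,-29,0,-0.4],[-1,51,-29,0,-0.4],[-1,51,-29,10,-0.4],[-1,51,-29,20,-0.4],[-1,51,-29,28,-0.4],[-1,51,-29,33,-0.4],[-1,51,-29,33,-0.4]]' 20
python3 -c "
from h import *
a=arm.capture('wrist');b=arm.capture('scene');c=arm.capture('side');print(arm.get_state()['position'])
f=lambda i,x,y:cv2.resize(i[y:y+120,x:x+160],(400,300))
cv2.imwrite('pics/m2.png',np.hstack([cv2.resize(a,(400,300)),f(c,290,150)])[...,::-1])"
```

```text
clock: 4.93
position: [0.4955, -0.1244, 0.0392]
tool_rot: [-2.038, -2.386, 0.002]
ft_force: [-0.8, 0.3, 0.1]
width: 0.0561
grasp_force: 21.6
[ 0.4972 -0.1248  0.0412]
```

View pics/m2.png

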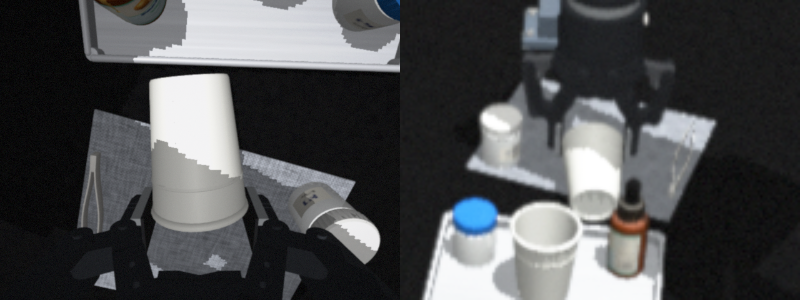

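The cup is level, square to the tray wall with about a 10 mm gap; pot_4 and the forceps are clear and untouched. Push on.

```bash
python3 -m inch '[[-1,4,0,0,0],[-1,8,0,0,0],[-1,10,0,0,0],[-1,12,0,0,0]]' 20; python3 -m inch '[[-1,2,0,0,0],[-1,3,0,0,0]]' 20;  python3 -m inch '[[-1,1,0,0,0],[-1,2,0,0,0]]' 20; python3 -m inch '[[-1,1,0,0,0],[-1,2,0,0,0]]' 20
```

```text
clock: 5.42
position: [0.4963, -0.1141, 0.0424]
tool_rot: [2.033, 2.388, -0.003]
ft_force: [-1.3, -9.8, 2.9]
width: 0.0564
grasp_force: 22.1
clock: 5.58
position: [0.4966, -0.1134, 0.0432]
tool_rot: [2.029, 2.387, -0.007]
ft_force: [-0.2, -13.7, 3.5]
width: 0.056
grasp_force: 22.4
clock: 5.75
position: [0.4969, -0.1128, 0.0438]
tool_rot: [2.027, 2.386, -0.009]
ft_force: [-2.8, -18.0, 5.0]
width: 0.0561
grasp_force: 22.7
clock: 5.92
position: [0.4973, -0.112, 0.0444]
tool_rot: [2.025, 2.384, -0.01]
ft_force: [-3.0, -20.3, 7.0]
width: 0.0563
grasp_force: 22.9
```

```bash
python3 -m inch '[[0.30,0,0,0,0],[0.30,0,0,0,0]]' 20; python3 -m inch '[[0.315,0,0,0,0],[0.315,0,0,0,0]]' 20;python3 -c "
from h import *
a=arm.capture('wrist');cv2.imwrite('pics/w3.png',a[...,::-1])
im=a.astype(int);print(arm.camera_model('wrist')['camera_from_world'][:3,3])"
```

```text
clock: 6.08
position: [0.4974, -0.112, 0.0446]
tool_rot: [2.025, 2.384, -0.009]
ft_force: [-2.8, -17.2, 6.3]
width: 0.056
grasp_force: 22.7
clock: 6.25
position: [0.4974, -0.112, 0.0445]
tool_rot: [2.026, 2.384, -0.009]
ft_force: [-2.7, -18.1, 5.7]
width: 0.0562
grasp_force: 22.7
[-0.4731  0.1568 -0.122 ]
```

```bash
for j in 0; do python3 -m inch '[[0.33,0,0,0,0],[0.33,0,0,0,0]]' 20; python3 -m inch '[[0.35,0,0,0,0],[0.35,0,0,0,0]]' 20; done | grep -v rot
```

```text
clock: 6.47
position: [0.4974, -0.1088, 0.0438]
ft_force: [0.8, -7.8, 3.2]
width: 0.0568
grasp_force: 5.4
clock: 6.63
position: [0.4944, -0.1053, 0.0417]
ft_force: [0.5, -0.1, -0.6]
width: 0.0577
grasp_force: 0.2
```

```bash
python3 -c "
from h import *
a=arm.capture('wrist');b=arm.capture('scene');c=arm.capture('side')
f=lambda i,x,y:cv2.resize(i[y:y+120,x:x+160],(400,300))
cv2.imwrite('pics/m3.png',np.vstack([np.hstack([cv2.resize(a,(400,300)),cv2.resize(cv2.imread('pics/w3.png')[...,::-1],(400,300))]),np.hstack([f(b,330,170),f(c,290,150)])])[...,::-1])"
```

```text
(no output)
```

View pics/m3.png

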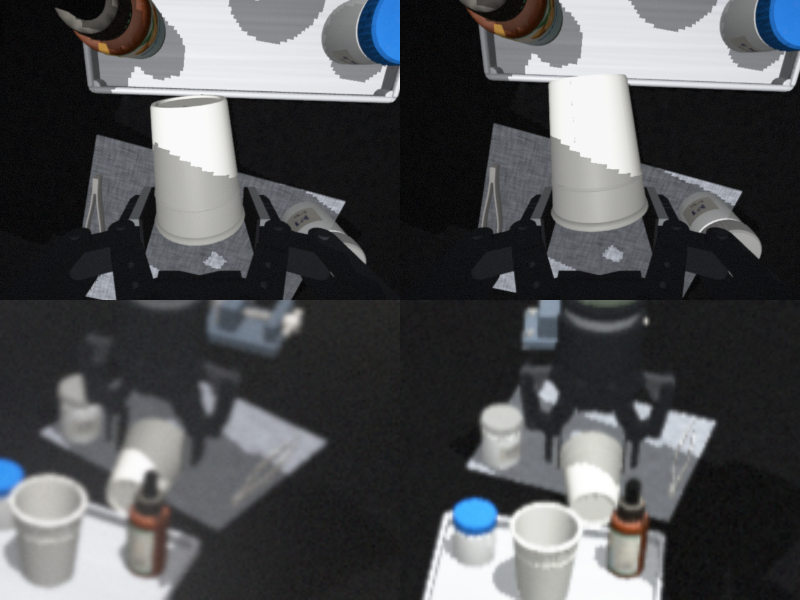

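Light release let the rim drop onto the pad, foot resting against the wall top (top-left panel: foot ellipse at (190,103), rim sides (158,218) and (244,213)). The earlier push rode up the wall. I'll pull back, lay it flat, regrip with just the rim in the pads, then swing about the wall foot.

```bash
python3 - <<'E'
from h import *
from scipy.spatial.transform import Rotation as Ro
W=arm.camera_model("wrist");s=arm.get_state();R=Ro.from_rotvec(s["tool_rot"]).as_matrix()
for uv,z in(((253,349),.032),((390,341),.032),((321.5,345),.032),((304,164),.035),((304,155),.045)):
    p=onz(W,uv,z);print(uv,p,R.T@(p-s["position"])*1e3)
E
python3 -m inch '[[-1,0,0,0,0],[-1,0,0,0,0],[-1,0,0,0,0],[-1,0,0,-3,0],[-1,-8,0,-3,0],[-1,-16,0,-3,0],[-1,-16,0,4,0],[-1,-16,0,8,0],[-1,-16,0,8,0]]' 20
```

```text
(253, 349) [ 0.469  -0.1224  0.032 ] [-13.4406 -27.2888   9.0658]
(390, 341) [ 0.5248 -0.1095  0.032 ] [-9.4672 29.8597  9.0413]
(321.5, 345) [ 0.497  -0.1159  0.032 ] [-11.4457   1.4037   9.0535]
(304, 164) [ 0.4789 -0.0425  0.035 ] [63.866  -4.8879  6.1084]
(304, 155) [ 0.4787 -0.0383  0.045 ] [68.0973 -4.4633 -3.8889]
clock: 7.53
position: [0.5013, -0.1234, 0.037]
tool_rot: [2.035, 2.382, 0.005]
ft_force: [-0.5, 2.5, 18.5]
width: 0.056
grasp_force: 22.3
```

```bash
python3 -m inch '[[0.6,0,0,-2,0],[1,0,0,-2,0],[1,0,0,-2,0],[1,0,0,-2,0],[1,-8,0,-2,0],[1,-16,0,-2,0],[1,-16,0,-2,0],[1,-16,0,-2,0]]' 20
python3 -c "
from h import *
a=arm.capture('wrist');c=arm.capture('side');b=arm.capture('scene');print(arm.get_state()['position'])
f=lambda i,x,y:cv2.resize(i[y:y+120,x:x+160],(400,300))
cv2.imwrite('pics/m4.png',np.hstack([cv2.resize(a,(400,300)),f(c,290,150)])[...,::-1])"
```

```text
clock: 8.2
position: [0.4994, -0.1379, 0.0352]
tool_rot: [2.041, 2.388, 0.0]
ft_force: [-0.2, -0.6, -0.5]
width: 0.0854
grasp_force: 0.0
[ 0.4991 -0.1371  0.0351]
```

View pics/m4.png

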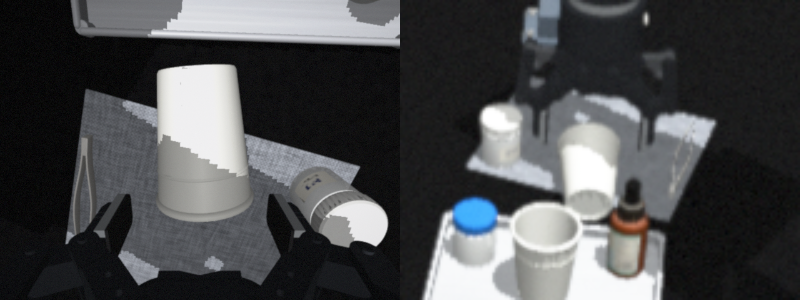

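Cup_b now lies flat again, foot towards the tray; rim sides at full-picture (251,325) and (403,328); right finger close to but clear of pot_4.

Run:
```python
from h import *
from scipy.spatial.transform import Rotation as Ro
W=arm.camera_model("wrist");s=arm.get_state();R=Ro.from_rotvec(s["tool_rot"]).as_matrix()
for uv,z in(((251,325),.032),((403,328),.032),((327,327),.032),((315,106),.043)):
    p=onz(W,uv,z);print(uv,p,R.T@(p-s["position"])*1e3)
for uv in((200,62),(398,72)): print("wall",onz(W,(uv[0]*1.6,uv[1]*1.6),.014))
```

```text
(251, 325) [ 0.4728 -0.1394  0.032 ] [  1.7718 -26.2566   3.1538]
(403, 328) [ 0.5319 -0.1313  0.032 ] [ 0.4889 33.2946  3.1366]
(327, 327) [ 0.5024 -0.1356  0.032 ] [0.9061 3.482  3.1451]
(315, 106) [ 0.4852 -0.0555  0.043 ] [82.7734 -0.9037 -7.8273]
wall [ 0.4863 -0.0528  0.014 ]
wall [ 0.6029 -0.0398  0.014 ]
```

```bash
python3 -m inch '[[1,-5,1,3,0],[1,-5,1,3,0],[-1,-5,1,3,0],[-1,-5,1,3,0],[-1,-5,1,3,0],[-1,-5,1,3,0],[-1,-5,1,3,0],[-1,-5,1,3,0],[-1,-5,1,3,0],[-1,-5,1,1,0]]' 20;  python3 -m inch '[[-1,5,0,0,0],[-1,10,0,0,0],[-1,15,0,0,0],[-1,18,0,0,0],[-1,20,0,0,0]]' 20;python3 -m inch '[[-1,2,0,0,0],[-1,3,0,0,0]]' 20
```

```text
clock: 9.18
position: [0.5006, -0.1416, 0.034]
tool_rot: [-2.039, -2.389, 0.0]
ft_force: [-0.3, 0.1, -0.6]
width: 0.0082
grasp_force: 17.9
clock: 9.6
position: [0.5, -0.1261, 0.0359]
tool_rot: [2.028, 2.386, -0.007]
ft_force: [-0.3, -17.5, 1.4]
width: 0.0081
grasp_force: 22.6
clock: 9.77
position: [0.5006, -0.1255, 0.0369]
tool_rot: [2.025, 2.383, -0.009]
ft_force: [-0.9, -21.2, 3.6]
width: 0.008
grasp_force: 24.3
```

The jaws closed to 8 mm just outside the rim, so the closed fingers now press on the top of the mouth, with the foot against the wall. That's a good lever: raise along the arc.

```bash
python3 -m inch '[[-1,0,0,-3,0],[-1,1,0,-6,0],[-1,3,0,-9,0],[-1,5,0,-12,0],[-1,8,0,-14,0]]' 20; python3 -m inch '[[-1,4,0,-4,0],[-1,8,0,-7,0],[-1,11,0,-9,0]]' 20
python3 -c "
from h import *
c=arm.capture('wrist');cv2.imwrite('pics/w5.png',c[...,::-1])"
```

```text
clock: 10.18
position: [0.5013, -0.1198, 0.0527]
tool_rot: [2.022, 2.378, -0.009]
ft_force: [-0.4, -25.2, 9.8]
width: 0.0066
grasp_force: 22.6
clock: 10.43
position: [0.5028, -0.112, 0.0647]
tool_rot: [2.015, 2.372, -0.01]
ft_force: [-1.5, -31.2, 16.5]
width: 0.0066
grasp_force: 26.6
```

```bash
python3 -c "
from h import *
b=arm.capture('scene');c=arm.capture('side')
f=lambda i,x,y:cv2.resize(i[y:y+90,x:x+120],(400,300))
w=cv2.imread('pics/w5.png')[...,::-1]
cv2.imwrite('pics/m5.png',np.vstack([np.hstack([cv2.resize(w,(400,300)),cv2.resize(w[140:440,120:520],(400,300))]),np.hstack([f(b,350,180),f(c,310,160)])])[...,::-1])"
```

```text
(no output)
```

View pics/m5.png

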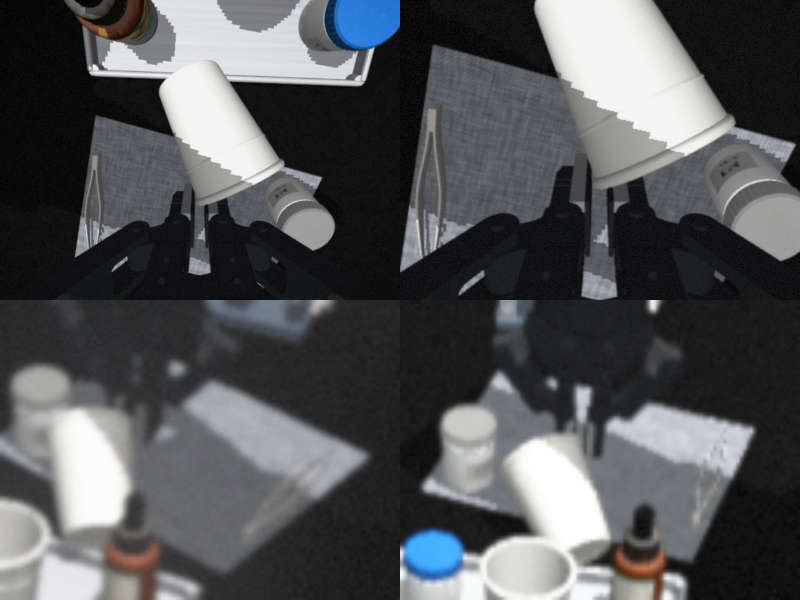

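The fingers have in fact pinched the left side of the rim (one finger in the mouth), and the cup is yawed about 28°. I'll set it down, back out and raise the tool; from here I measure by masks only (ten views used).

```bash
python3 -m inch '[[-1,-6,0,0,0],[-1,-14,0,0,0],[-1,-22,0,0,0],[-1,-28,0,8,0],[-1,-28,0,15,0],[-1,-28,0,20,0],[-1,-28,0,24,0]]' 20; python3 -m inch '[[-0.6,0,0,0,0],[-0.6,0,0,0,0],[-0.6,0,0,0,0],[-0.6,-15,0,0,0],[-0.6,-30,0,0,0],[-0.6,-45,0,0,0],[-0.6,-60,0,0,0],[-0.6,-60,0,0,0],[-0.6,-60,0,-40,0],[-0.6,-40,0,-80,0],[-0.6,-20,0,-120,0],[-0.6,-10,0,-160,0],[1,-10,0,-200,0],[1,-10,0,-220,0],[1,-10,0,-220,0],[1,-10,0,-220,0]]' 20
python3 - <<'E'
from h import *
W=arm.camera_model("wrist");a=arm.capture("wrist");cv2.imwrite("pics/w6.png",a[...,::-1]);np.save("w6.npy",W)
s=arm.get_state();print(s["position"],s["tool_rot"])
h=cv2.cvtColor(a,cv2.COLOR_RGB2HSV)
# texture-free & bright: low local std
g=cv2.cvtColor(a,cv2.COLOR_RGB2GRAY).astype(np.float32)
for p in((.5,-.1,.03),(.5845,-.1275,.05)):print(proj(W,np.array(p)))
b=a.reshape(-1,3)
for y in range(100,300,12): print(y,' '.join(f"{int(g[y,x]):3d}" for x in range(200,460,8)))
E
```

```text
clock: 11.17
position: [0.5026, -0.1303, 0.0355]
tool_rot: [2.035, 2.382, 0.003]
ft_force: [-0.1, -5.1, 12.6]
width: 0.004
grasp_force: 38.1
clock: 12.5
position: [0.5014, -0.1386, 0.2556]
tool_rot: [2.037, 2.386, 0.002]
ft_force: [0.2, -0.1, -0.5]
width: 0.065
grasp_force: 0.0
[ 0.5002 -0.1381  0.2533] [2.0396 2.3892 0.0004]
[322.6728 157.65  ]
[410.6196 205.9681]
100  11  17  15  16  22  18  23  20  20  10  10  15  17  20  21 230 247 246 247 246 213  19  22  17  20  16  14  12  23  17  24  16  25
112  17  20  14  17  15  17  16  19  14  22  19  21  18  23  24 234 247 247 247 246 219  15  24  16  18  19  16  16  18  18  18  20  19
124  11  11   9  13  13 164 161  35  15  16   8  20  25  22  54 238 248 248 247 247 222  26  17  20  22  18  24  17  18  20  17  19  20
136  14  13  10   9  15  93  98 150 165 170 178 161  43  23 129 242 247 247 247 247 227  74   7  13  20  18  22  13  19  21  20  19  24
148  12   8  11   6  66  95  99  95 104 145 165 172 180 182 179 244 248 248 247 247 228 125  16  22  19  21  19  19  17  23  18  20  16
160  12   8  15  15 104  91  98  93  85 102 101 154 
[... 879 characters left out ...]
  21  17  17  21  14
244  18  23 170 161 148 117 100 100 101  95  98  93 102  97 101  93  98  98  91  97  95 101  84  97  95  87  22  14  19  15  19  18  19
256  22  29 168 153 163 162 163 176 106  93  95  91  98  90  95  99  97  93 122  94  95  99  93 101  95  95  13  17   5  11   8  12  18
268  20  97 163 178 165 165 158 164 161 137 103  99  97  91 103  98  91 149 128  98 101  89  92 102  97  17  16  10  13   9  13  18  12
280  16  17  16  15  17  21  14 132 169 166 165 170 104  93  96 102 151 166 160 154  96  99  96  99  83  14  10   9  11  13   9   6  12
292  21  19  21  19  26  21  21  17  18  16  18  22  27 145 158  96 102  94 100 167 162  97  99  99   8  17  15   9  20   2  12   8   6
```

Run:
```python
from h import *
from scipy.spatial.transform import Rotation as Ro
W=np.load("w6.npy",allow_pickle=True).item();g=cv2.imread("pics/w6.png",0)
m=(g>205).astype(np.uint8);m=cv2.morphologyEx(m,cv2.MORPH_OPEN,np.ones((3,3)))
n,l,st,c=cv2.connectedComponentsWithStats(m)
k=l[150,340];print(st[k],c[k])
for y in range(st[k][1],st[k][1]+st[k][3],4):
    x=np.where(l[y]==k)[0];print(y,x.min(),x.max(),len(x),int(g[y,x].mean()),end=' | ')
print(); print([int(v) for v in g[60:100:3,340]], 'above')
```

```text
[  245     0   214   178 13549] [340.9051  76.789 ]
0 246 458 138 231 | 4 246 458 140 229 | 8 245 457 92 235 | 12 245 421 74 236 | 16 285 417 65 236 | 20 287 415 62 236 | 24 289 410 57 237 | 28 290 406 54 240 | 32 292 404 56 239 | 36 294 402 57 239 | 40 299 401 58 238 | 44 246 400 68 237 | 48 246 401 85 237 | 52 246 402 108 238 | 56 246 404 115 238 | 60 245 407 123 240 | 64 245 410 129 236 | 68 247 411 135 239 | 72 247 449 147 238 | 76 247 448 173 240 | 80 249 448 200 238 | 84 253 446 192 228 | 88 322 442 114 228 | 92 319 360 42 240 | 96 318 360 43 240 | 100 318 360 43 241 | 104 318 360 43 241 | 108 318 360 43 242 | 112 317 361 45 241 | 116 317 361 45 241 | 120 316 361 46 240 | 124 316 361 46 241 | 128 316 361 46 242 | 132 316 362 47 242 | 136 315 362 48 241 | 140 315 362 48 242 | 144 314 363 50 241 | 148 314 363 50 241 | 152 314 362 49 240 | 156 314 364 51 241 | 160 314 364 51 242 | 164 313 364 52 242 | 168 313 364 52 242 | 172 317 363 47 238 | 176 322 365 44 242 | 
[244, 238, 238, 240, 240, 241, 241, 238, 212, 246, 247, 246, 246, 247] above
```

Run:
```python
from h import *
from scipy.spatial.transform import Rotation as Ro
W=np.load("w6.npy",allow_pickle=True).item();a=cv2.imread("pics/w6.png");g=cv2.cvtColor(a,6)
s=arm.get_state();R=Ro.from_rotvec(s["tool_rot"]).as_matrix();print(s["position"],R[:,0])
for y in(100,130,160,166,170,174,178,182): print(y,[int(v) for v in g[y,304:324:2]],[int(v) for v in g[y,354:382:2]])
print('col',[int(v) for v in g[160:190:2,330]],[int(v) for v in g[160:190:2,350]],[int(v) for v in g[80:96,340]])
for uv,z in(((340.5,170),.030),((340.5,172),.030),((340,90),.023),((340,90),.03)):
    p=onz(W,uv,z);print(uv,p,R.T@(p-s["position"])*1e3)
```

```text
[ 0.5002 -0.1381  0.2533] [-0.1569  0.9876 -0.    ]
100 [20, 17, 18, 17, 21, 50, 177, 211, 230, 239] [242, 236, 227, 213, 187, 145, 35, 19, 22, 13, 22, 22, 15, 15]
130 [20, 17, 21, 18, 73, 185, 218, 232, 239, 245] [244, 239, 234, 224, 207, 186, 143, 41, 17, 21, 17, 14, 19, 22]
160 [164, 159, 170, 158, 189, 217, 229, 238, 243, 247] [247, 244, 240, 233, 224, 210, 190, 155, 101, 119, 89, 45, 35, 16]
166 [161, 170, 168, 160, 199, 221, 232, 240, 245, 247] [246, 244, 239, 234, 225, 213, 193, 162, 112, 123, 171, 173, 158, 156]
170 [158, 164, 161, 167, 203, 224, 235, 241, 246, 247] [246, 243, 239, 234, 225, 212, 193, 163, 113, 140, 161, 165, 149, 157]
174 [109, 107, 120, 115, 122, 131, 175, 203, 211, 231] [240, 239, 235, 229, 224, 217, 205, 182, 160, 116, 155, 174, 169, 164]
178 [95, 95, 126, 125, 130, 114, 108, 112, 115, 136] [134, 130, 128, 119, 113, 113, 107, 104, 103, 106, 136, 165, 167, 165]
182 [104, 102, 102, 99, 91, 90, 98, 90, 93, 97] [163, 164, 157, 169, 174, 175, 173, 172, 170, 156, 160, 163, 160, 177]
col [248, 248, 248, 248, 247, 247, 243, 243, 247, 179, 101, 94, 91, 87, 96] [248, 247, 247, 248, 248, 247, 244, 243, 247, 158, 136, 166, 162, 165, 170] [240, 239, 240, 231, 212, 229, 244, 246, 247, 246, 247, 247, 247, 246, 247, 246]
(340.5, 170) [ 0.5181 -0.1085  0.03  ] [ 26.3989  22.228  223.3526]
(340.5, 172) [ 0.5184 -0.1104  0.03  ] [ 24.5499  22.2638 223.3526]
(340, 90) [ 0.5059 -0.0402  0.023 ] [ 95.7848  20.847  230.3521]
(340, 90) [ 0.5055 -0.0406  0.03  ] [ 95.5148  20.4578 223.352 ]
```

```bash
python3 -m inch '[[0.75,31,22,0,0],[0.75,31,22,40,0],[0.75,31,22,80,0],[0.75,31,22,120,0],[0.75,31,22,160,0],[0.75,31,22,190,0],[0.75,31,22,205,0],[0.75,31,22,215,0],[0.75,31,22,220,0],[0.75,31,22,220,0],[-1,31,22,220,0],[-1,31,22,220,0],[-1,31,22,220,0],[-1,31,22,220,0],[-1,31,22,220,0],[-1,31,22,220,0],[-1,31,22,220,0]]' 20
```

```text
clock: 13.97
position: [0.5184, -0.1044, 0.0344]
tool_rot: [2.037, 2.388, 0.001]
ft_force: [0.9, -1.0, 3.6]
width: 0.0562
grasp_force: 22.0
```

```bash
python3 -m inch '[[-1,0,0,-20,0],[-1,0,0,-40,0],[-1,0,0,-54,0],[-1,-20,-10,-54,0],[-1,-40,-20,-54,0],[-1,-66,-25,-54,0],[-1,-66,-25,-54,0],[-1,-66,-25,-54,0]]' 20;  python3 -m inch '[[0.325,0,0,0,0],[0.325,0,0,0,0]]' 20;  python3 -m inch '[[0.33,0,0,0,0],[0.33,0,0,0,0]]' 20
python3 - <<'E'
from h import *
a=arm.capture("wrist");cv2.imwrite("pics/w7.png",a[...,::-1]);g=cv2.cvtColor(a,7)
W=arm.camera_model("wrist")
p=arm.get_state()["position"];print(proj(W,p),[int(v) for v in g[40:400:10,318]])
E
```

```text
clock: 14.63
position: [0.5025, -0.1738, 0.0871]
tool_rot: [-2.042, -2.387, -0.0]
ft_force: [0.5, -0.7, -0.6]
width: 0.0565
grasp_force: 21.7
clock: 14.8
position: [0.5025, -0.1719, 0.0868]
tool_rot: [-2.037, -2.389, -0.0]
ft_force: [-0.8, -0.2, -0.2]
width: 0.0563
grasp_force: 21.7
clock: 14.97
position: [0.5028, -0.172, 0.0871]
tool_rot: [-2.037, -2.391, -0.0]
ft_force: [0.0, 0.3, -0.4]
width: 0.0567
grasp_force: 7.1
[318.1675 333.5624] [30, 28, 28, 31, 26, 28, 32, 236, 215, 228, 231, 218, 255, 255, 255, 255, 255, 255, 238, 239, 239, 239, 239, 239, 239, 240, 240, 240, 240, 233, 239, 239, 239, 238, 226, 233]
```

```bash
cat > look.py <<'E'
from h import *
a=arm.capture("wrist");g=cv2.cvtColor(a,7);s=arm.get_state()
print(s["width"],s["grasp_force"],s["position"],[int(v) for v in g[100:400:12,318]])
E
python3 -m inch '[[0.333,0,0,0,0],[0.333,0,0,0,0]]' 20|tail -2; python3 look.py
python3 -m inch '[[0.336,0,0,0,0],[0.336,0,0,0,0]]' 20|tail -2; python3 look.py
python3 -m inch '[[0.339,0,0,0,0],[0.339,0,0,0,0]]' 20|tail -2; python3 look.py
python3 -m inch '[[0.342,0,0,0,0],[0.342,0,0,0,0]]' 20|tail -2; python3 look.py
```

```text
width: 0.0567
grasp_force: 5.1
0.05691720024925206 5.070347217815381 [ 0.503  -0.1727  0.0873] [28, 221, 234, 224, 211, 255, 255, 255, 255, 255, 238, 239, 239, 239, 239, 239, 240, 239, 239, 232, 240, 238, 238, 237, 232]
width: 0.0569
grasp_force: 2.4
0.05708253084622469 2.0955412113266902 [ 0.5029 -0.1729  0.0873] [34, 227, 236, 232, 222, 255, 255, 255, 255, 232, 231, 232, 233, 234, 233, 234, 235, 232, 235, 236, 236, 236, 241, 21, 25]
width: 0.0572
grasp_force: 0.0
0.05715124715084502 0.017983075261014392 [ 0.503  -0.173   0.0873] [34, 228, 237, 236, 224, 237, 222, 139, 143, 142, 131, 149, 140, 142, 132, 232, 176, 241, 241, 240, 241, 192, 122, 122, 117]
width: 0.0572
grasp_force: 0.0
0.05739972741898692 0.0 [ 0.503  -0.173   0.0874] [37, 233, 241, 238, 231, 241, 223, 143, 147, 146, 132, 152, 142, 142, 137, 143, 156, 151, 151, 148, 150, 149, 148, 153, 147]
```

Run:
```python
from h import *
a=arm.capture("wrist");cv2.imwrite("pics/w8.png",a[...,::-1]);g=cv2.cvtColor(a,7)
print(arm.get_state()["clock"],arm.get_state()["width"])
print('    ',' '.join(f"{x:3d}" for x in range(150,500,12)))
for y in range(150,480,14): print(y,' ',' '.join(f"{int(g[y,x]):3d}" for x in range(150,500,12)))
```

```text
15.9333 0.057461657503101095
     150 162 174 186 198 210 222 234 246 258 270 282 294 306 318 330 342 354 366 378 390 402 414 426 438 450 462 474 486 498
150    19  43 198 144 141 142 151 136 153 221 223 230 236 237 231 209 241 228 236 234 221 228 242 229 207 232 230  37  37  31
164    20 125 116 139 135 146 155 154 141 143 202 233 241 230 233 223 232 234 232 231 232 230 240 238 233 236 230 232 226 237
178    20 137 150 143 140 152 133 144 155 155 134 140 244 239 221 221 233 241 232 220 212 235 242 223 238 228 187 153 204 212
192    22 211 143 126 143 149 141 151 160 153 137 153 134 156 146 152 227 247 243 229 237 243 241 230 227 181 188 211 187 255
206    24 124 145 133 147 143 154 146 152 134 152 134 147 141 146 147 140 195 238 234 241 229 228 231 245 170 196 170 255 255
220    27 113 146 120 145 152 144 133 150 145 144 150 130 135 132 137 145 139 151 206 218 230 233 240 233 148 194 255 255 255
234    92 114 148 144 146 142 132 146 134 150 140 144 159 146 145 143 130 153 143 147 145 223 225 225 238 226 164 255 255 255
248   140 114 137 148 161 147 152 140 150 145 145 144 150 153 14
[... 1377 characters left out ...]
57 155 152  31  31  23  20  25  26  25  32  36  33  27  47  54  45  34
416    48  53  50  29  32  29  33  30 238 244 245 186 189 154 149  28  30  29  25  26  17  33  35  33  31  35  52  54  49  51
430    51  47  51  34  33  29  32  36 240 243 244 187 162 235 141  33  30  31  30  37  20  32  29  31  31  30  48  51  49  51
444    30  27  31  34  32  33  30  35 219  36  29  30  33  31  32  34  30  29  29  34  26  26  35  29  33  32  29  26  32  44
458    29  28  30  32  31  28  37  32  29  32  29  36  32  30  34  30  31  28  34  31  33  32  31  40  31  31  26  34  31  28
472    22  27  26  32  32  35  32  32  27  32  33  33  29  29  34  29  32  29  28  32  20  31  27  33  30  30  29  28  34  30
```

```bash
python3 -m inch '[[0.45,0,0,0,0],[0.45,0,0,0,0],[0.45,0,0,-40,0],[1,0,0,-80,0],[1,-10,0,-120,0],[1,-20,0,-160,0],[1,-40,0,-180,0],[1,-40,0,-180,0],[1,-40,0,-180,0]]' 20
python3 - <<'E'
from h import *
W=arm.camera_model("wrist");np.save("w9.npy",W)
a=arm.capture("wrist");cv2.imwrite("pics/w9.png",a[...,::-1]);g=cv2.cvtColor(a,7)
gf=g.astype(np.float32);k=(5,5);sd=np.sqrt(np.maximum(cv2.blur(gf*gf,k)-cv2.blur(gf,k)**2,0))
m=((sd<4)&(g>110)).astype(np.uint8)
n,l,st,c=cv2.connectedComponentsWithStats(m)
for i in range(1,n):
    if st[i][4]>300: print(st[i],c[i],int(g[l==i].mean()))
print('    ',' '.join(f"{x:3d}" for x in range(170,490,11)))
for y in range(110,330,10): print(y,' ',' '.join(f"{int(g[y,x]):3d}" for x in range(170,490,11)))
E
```

```text
clock: 16.68
position: [0.51, -0.2135, 0.2691]
tool_rot: [2.038, 2.386, 0.001]
ft_force: [0.3, -0.6, -0.4]
width: 0.0854
grasp_force: 0.0
[ 598   14   18  102 1094] [605.4415  69.1088] 254
[    0    50    80   314 17245] [ 36.895  208.9483] 153
[ 249   50  167  145 5641] [332.2987 111.5081] 233
[ 399   97   39   42 1254] [418.0941 117.8389] 255
[240 115  34  45 499] [254.7575 139.9459] 144
[274 133  27  44 397] [286.8413 156.4005] 146
[235 158  42  43 508] [257.1004 181.0413] 146
[293 181  30  29 655] [307.2183 194.8458] 248
[ 274  185   57   51 1194] [298.0209 217.0921] 146
[305 294  20  22 403] [314.7667 304.0819] 167
[363 308  16  39 525] [370.739  326.9905] 166
[331 311  11  35 331] [336.5891 328.8852] 163
[ 556  311   84   81 3443] [604.2631 351.4775] 254
[158 313  38  53 309] [176.4595 338.3172] 112
[443 313  38  53 320] [460.9375 338.1562] 112
[608 351  32  58 844] [627.     382.6185] 223
[ 193  403   59   49 1767] [224.6497 423.8506] 116
[ 268  406  166   46 3156] [345.5168 425.0846] 186
[511 463  34  17 408] [526.8382 472.7843] 164
     170 181 192 203 214 225 236 247 258 26
[... 2153 characters left out ...]
35  25  24  24  30  27  16  25  19  27  20  27  23  23  18  20  31  28
280    31  36  36  36  28  32  35  34  31  31  32  35  35  32  22  23  23  34  21  24  19  21  25  21  23  26  24  22  24  32
290    35  33  31  36  36  30  40  33  33  35  26  85  91  96 102 104 112 122 129 136 133  21  23  25  22  21  25  21  19  33
300    32  30  30  28  29  36  36  34  32  31  37  91 142 167 164  80 142 128  78  88 146  25  23  23  22  26  19  29  34  33
310    34  33  80  31  33  27  35  34  31  32  34 147 117 168 169 165 233 134 169 167 103  26  23  24  23  80  36  35  29  35
320    31  85 113  31  33  31  38  31  32  33 254 155 204 216 235 164 233 129 166 169  79  19  26  22  28 112 109  30  37  36
```

Run:
```python
from h import *
from scipy.spatial.transform import Rotation as Ro
W=np.load("w9.npy",allow_pickle=True).item();g=cv2.cvtColor(cv2.imread("pics/w9.png"),6)
s=arm.get_state();R=Ro.from_rotvec(s["tool_rot"]).as_matrix()
for r in (196,204,210,216,222): print(r,[int(v) for v in g[r,258:280:2]],[int(v) for v in g[r,324:346:2]])
for c in (296,304,310): print(c,[int(v) for v in g[168:190:2,c]],[int(v) for v in g[228:250:2,c]])
p=[onz(W,uv,.078) for uv in((302.5,210),(268,206),(337,208),(303,241),(303,177))]
for q in p: print(q,R.T@(q-s["position"])*1e3)
```

```text
196 [153, 144, 138, 140, 145, 145, 224, 226, 145, 138, 140] [241, 189, 133, 149, 240, 203, 151, 147, 151, 152, 148]
204 [155, 145, 140, 143, 147, 216, 232, 151, 144, 141, 142] [180, 137, 133, 132, 143, 238, 198, 148, 145, 152, 154]
210 [138, 139, 145, 153, 149, 219, 231, 153, 143, 144, 145] [140, 138, 137, 136, 137, 233, 208, 150, 142, 144, 140]
216 [21, 25, 24, 24, 23, 57, 227, 200, 146, 144, 146] [144, 141, 138, 138, 180, 242, 174, 142, 149, 150, 151]
222 [34, 31, 24, 19, 24, 22, 42, 217, 222, 152, 147] [140, 141, 141, 208, 237, 165, 153, 155, 147, 150, 146]
296 [132, 142, 148, 206, 239, 156, 207, 238, 248, 248, 248] [152, 151, 150, 151, 154, 213, 214, 30, 21, 22, 26]
304 [148, 147, 145, 219, 237, 229, 249, 248, 248, 248, 248] [152, 151, 152, 152, 150, 187, 239, 78, 27, 23, 23]
310 [143, 147, 150, 170, 244, 219, 247, 248, 248, 248, 248] [149, 149, 149, 150, 155, 217, 209, 27, 25, 26, 24]
[ 0.4972 -0.2175  0.078 ] [ -3.4921 -12.2627 188.8775]
[ 0.4674 -0.2186  0.078 ] [  0.0841 -41.8998 188.8914]
[ 0.5263 -0.2111  0.078 ] [ -1.733   17.5163 188.868 ]
[ 0.5017 -0.2456  0.078 ] [-31.9195 -12.2156 188.8543]
[ 0.4935 -0.1891  0.078 ] [ 25.1082 -11.4437 188.9006]
```

cup_b swung down and now stands upright on the pad: rim ring 59 × 57 mm at z = 78 mm, centre (0.497, −0.217). Grip it and carry.

```bash
python3 -m inch '[[1,-3,-12,0,0],[1,-3,-12,40,0],[1,-3,-12,80,0],[1,-3,-12,120,0],[1,-3,-12,150,0],[1,-3,-12,170,0],[1,-3,-12,182,0],[1,-3,-12,187,0],[1,-3,-12,187,0],[1,-3,-12,187,0],[-1,-3,-12,187,0],[-1,-3,-12,187,0],[-1,-3,-12,187,0],[-1,-3,-12,187,0],[-1,-3,-12,187,0],[-1,-3,-12,187,0],[-1,-3,-12,187,0],[-1,-3,-12,187,0]]' 20
```

```text
clock: 18.23
position: [0.4991, -0.2182, 0.0823]
tool_rot: [2.037, 2.387, 0.0]
ft_force: [-0.2, 0.8, 6.3]
width: 0.0562
grasp_force: 20.9
```

```bash
python3 -m inch '[[-1,0,0,-20,0],[-1,0,0,-60,0],[-1,0,0,-100,0],[-1,0,0,-130,0],[-1,40,10,-130,0],[-1,80,25,-130,0],[-1,120,35,-130,0],[-1,150,45,-130,0],[-1,165,45,-130,0],[-1,165,45,-130,0],[-1,165,45,-130,0],[-1,165,45,-130,0]]' 20
python3 - <<'E'
from h import *
from scipy.spatial.transform import Rotation as Ro
s=arm.get_state();W=arm.camera_model("wrist");a=arm.capture("wrist");cv2.imwrite("pics/w10.png",a[...,::-1]);g=cv2.cvtColor(a,7);np.save("w10.npy",W)
print(s["width"],s["position"])
c=proj(W,np.array([.501,.048,.078])).astype(int);print(c)
xs=range(c[0]-66,c[0]+67,6)
print('    ',' '.join(f"{x:3d}" for x in xs))
for y in range(max(0,c[1]-66),c[1]+67,6): print(y,' ',' '.join(f"{int(g[y,x]):3d}" for x in xs))
E
```

```text
clock: 19.23
position: [0.5164, -0.048, 0.2104]
tool_rot: [2.039, 2.389, -0.0]
ft_force: [-0.3, -0.8, -0.6]
width: 0.0562
grasp_force: 22.0
0.05615003203914922 [ 0.5164 -0.048   0.2104]
[318  82]
     252 258 264 270 276 282 288 294 300 306 312 318 324 330 336 342 348 354 360 366 372 378 384
16   238 237 238 239 239 238 239 238 239 237 237 238 238 237 237 235 235 232 230 230 227 196 225
22   239 239 239 238 238 237 236 236 235 235 234 235 235 233 232 233 231 231 230 230 229 227 226
28   239 240 240 239 239 240 240 239 239 239 239 237 236 236 234 233 229 229 227 224 224 222 222
34   240 239 240 240 240 239 240 239 239 240 239 237 237 236 234 234 233 231 231 230 229 228 226
40   239 240 240 240 240 240 239 240 239 239 239 238 236 236 234 235 233 230 229 228 227 227 224
46   240 240 240 240 240 240 241 240 239 236 240 226 229 240 240 235 234 232 230 229 230 228 228
52   242 241 241 240 241 241 241 236 197  87  83  85  84  88  94 225 229 232 231 228 228 224 224
58   241 240 241 241 241 242 238 109  84  85  84  83  82  82  84  86 176 216 229 227 226 225 224
64   242 242 240 242 241 233 12
[... 732 characters left out ...]
32 185 229 227
112   239 238 237 238 237 180  93  90 108 186 243 243 243 243 242 141 139 138 240 132 135 230 227
118   238 239 240 239 239 242  99 103 105 157 239 242 243 241 144 141 140 163 172 133 135 229 230
124   233 235 234 233 236 235 242 110 116 120 128 135 139 144 144 144 144 240 135 135 143 230 228
130   238 239 239 240 239 238 238 242 124 126 130 136 140 143 146 167 239 137 136 134 174 231 143
136    77 231 238 239 239 238 240 239 227 235 165 149 151 194 242 178 137 136 136 135 229 141 130
142    59 114 220 237 238 238 238 238 237 238 191 149 137 137 137 135 135 134 134 221 230 133  89
148    47  84 136 235 235 235 235 236 235 235 235 189 138 138 138 137 135 138 234 232 216 112 123
```

Run:
```python
from h import *
from scipy.spatial.transform import Rotation as Ro
W=np.load("w10.npy",allow_pickle=True).item();g=cv2.cvtColor(cv2.imread("pics/w10.png"),6)
s=arm.get_state();R=Ro.from_rotvec(s["tool_rot"]).as_matrix()
# interior edge points: walk out from centre until the bright rim (>200) at radius > 34 px
P=[]
for t in np.deg2rad(np.arange(100,440,8)):
    for r in np.arange(36,52,.5):
        x,y=321+r*np.cos(t),93+r*np.sin(t)
        if g[int(round(y)),int(round(x))]>185: P.append(onz(W,(x,y),.078)[:2]);break
P=np.array(P)
for _ in range(3):
    A=np.c_[2*P,np.ones(len(P))];q=np.linalg.lstsq(A,(P**2).sum(1),rcond=None)[0];rad=np.sqrt(q[2]+q[0]**2+q[1]**2)
    e=abs(np.linalg.norm(P-q[:2],axis=1)-rad);P=P[e<max(.0015,1.5*np.median(e))]
print(q[:2],rad*2e3,len(P),e.max())
print("shift mm",R.T@(np.r_[q[:2],.078]-s["position"])*1e3)
# held cup: rim pixels around TCP
c=proj(W,s["position"]);print(c)
for y in range(230,430,16): print(y,' '.join(f"{int(g[y,x]):3d}" for x in range(200,440,8)))
```

```text
[0.5032 0.0418] 54.41481511605009 43 0.0004458161507110217
shift mm [ 91.121    0.9905 132.3284]
[317.9974 334.2691]
230   6  96  96  87  91  37   3  11  17  10   7   8  14 109 108 104 100  90  15  13  14  14   9   8  19  20  17  13  14  10
246  78  99  92  91 102  95  96 100  96  93  97  83  89 110  96 105  97  93  86  84   8  13   8   9  14   6  12  14   7  15
262 110  85  88  94  96  91  92  97  93  83 119  89  95 128 149 146 135  95  91  88  93   7  15  12  12   9   6  20  12   9
278  86  89  90  93  88  86  89  92  95 153 164  93 159 176 174 174 173 176 156  94 244 134 112  99  92  91  40   9  13  12
294 119 102 101  94 101  96  92 150  96  88  90  90  95  99 100 110 100  95  93  92  90  86 178 120 115  89  16  16   7   0
310 162 132 161 141  73  34 147  89  92  89  95  95  96  98  99 101  96  95  96  94  91  90  86 131  24  72  85  15   8  12
326 164  29  28  68  70  17 140  91  92  93  93  93  97  98 102  99  98  99  96  95  94  92  89  86  22  15  70  69  27  13
342  19  19  72  71  19   5  56  93  93  92  97  96  98  98  99  98  97  98  97  98  95  93  90 103  12  12  18  69  67  19
358  19  20  28 113  12   9 128 162  97  92  95  96  96  98  97  99  97  98  95  95  95  94 104 126  19  11  27 126  22  22
374  19  19  20  17  12  12 150 157 166 163 106  95  98 100 100  98  98 100  95  95 108 161  20  21  16  15  32  22  17   9
390  19  22  19   5  27  15  22  16  16  18  19  20  71 155 160 163 163 160 154 157 148  22  17  16  18  13  25   9  19  16
406  14  15  14  17  16  24  22  20  14  14  15  14  18   3  18  23  19  14  17  16  19  19  12  20  15   0  19  14  11  13
422  12  29  15  22  17  17  23  14  15   9  17  16  20  21  20  11  17  17  17  16  19  17  18  16   9  20  16  14  25  17
```

```bash
python3 -m inch '[[-1,40,1,0,0],[-1,70,1,0,0],[-1,91,1,0,0],[-1,91,1,0,0],[-1,91,1,20,0],[-1,91,1,40,0],[-1,91,1,60,0],[-1,91,1,75,0],[-1,91,1,85,0],[-1,91,1,85,0],[-1,91,1,85,0]]' 25; python3 -m inch '[[-1,0,0,5,0],[-1,0,0,10,0],[-1,0,0,14,0],[-1,0,0,17,0],[-1,0,0,17,0]]'
```

```text
clock: 20.2
position: [0.5031, 0.0417, 0.1251]
tool_rot: [-2.041, -2.388, 0.001]
ft_force: [0.6, 0.0, 0.6]
width: 0.0559
grasp_force: 27.3
clock: 20.62
position: [0.5025, 0.0429, 0.1076]
tool_rot: [-2.038, -2.389, 0.001]
ft_force: [-0.0, -0.3, -1.5]
width: 0.0559
grasp_force: 27.3
```

```bash
python3 -m inch '[[-1,0,0,2,0],[-1,0,0,2,0]]'|grep -v rot;  python3 -m inch '[[-1,0,0,2,0],[-1,0,0,2,0]]'|grep -v rot; python3 -m inch '[[-1,0,0,1.5,0],[-1,0,0,1.5,0]]'|grep -v rot
```

```text
clock: 20.78
position: [0.5028, 0.0428, 0.1061]
ft_force: [-0.2, 0.3, -1.1]
width: 0.0561
grasp_force: 27.3
clock: 20.95
position: [0.503, 0.0428, 0.1041]
ft_force: [-0.1, 0.4, -1.3]
width: 0.0564
grasp_force: 27.3
clock: 21.12
position: [0.5032, 0.0428, 0.1028]
ft_force: [0.2, 0.4, -0.4]
width: 0.0557
grasp_force: 27.4
```

```bash
python3 -m inch '[[-1,0,0,1,0],[-1,0,0,1,0]]'|grep -E "pos|ft";  python3 -m inch '[[-1,0,0,1,0],[-1,0,0,1,0]]'|grep -E "pos|ft"; python3 -m inch '[[-1,0,0,1,0],[-1,0,0,1,0]]'|grep -E "pos|ft"
```

```text
position: [0.5033, 0.0428, 0.1022]
ft_force: [-0.7, -0.1, 2.2]
position: [0.5034, 0.0428, 0.1015]
ft_force: [-1.2, 0.2, 5.6]
position: [0.5034, 0.0427, 0.1006]
ft_force: [-1.5, 0.4, 5.8]
```

```bash
python3 -m inch '[[-1,0,0,1,0],[-1,0,0,1,0]]'|grep -E "pos|ft";  python3 -m inch '[[-1,0,0,1,0],[-1,0,0,1,0]]'|grep -E "pos|ft"; python3 -m inch '[[-1,0,0,1,0],[-1,0,0,1,0]]'|grep -E "pos|ft"
```

```text
position: [0.5034, 0.0427, 0.0997]
ft_force: [-1.7, 0.2, 6.1]
position: [0.5034, 0.0427, 0.0988]
ft_force: [-1.8, 1.1, 6.5]
position: [0.5035, 0.0427, 0.098]
ft_force: [-1.9, 0.4, 7.8]
```

```bash
python3 -m inch '[[-1,0,0,1,0],[-1,0,0,1,0],[-1,0,0,1,0]]'|grep -E "pos|ft"; python3 -m inch '[[-1,0,0,-1,0],[-1,0,0,-2,0],[-1,0,0,-2.5,0],[-1,0,0,-2.5,0]]'|grep -E "pos|ft"
```

```text
position: [0.5035, 0.0427, 0.0971]
ft_force: [-2.9, 1.3, 8.3]
position: [0.5029, 0.0427, 0.0981]
ft_force: [-0.0, -0.3, 0.5]
```

```bash
python3 -m inch '[[0.4,0,0,0,0],[0.6,0,0,0,0],[1,0,0,0,0],[1,0,0,0,0],[1,0,0,-30,0],[1,0,0,-70,0],[1,-30,0,-112,0],[1,-60,0,-112,0],[1,-91,0,-112,0],[1,-91,0,-112,0],[1,-91,0,-112,0],[1,-91,0,-112,0]]'
cat > ring.py <<'E'
from h import *
from scipy.spatial.transform import Rotation as Ro
def ring(c,z,lo,hi,save,thr=185,sub=None):
    s=arm.get_state();W=arm.camera_model("wrist");a=arm.capture("wrist");cv2.imwrite(save,a[...,::-1]);g=cv2.cvtColor(a,7)
    R=Ro.from_rotvec(s["tool_rot"]).as_matrix();u=proj(W,np.r_[c,z]);P=[]
    for t in np.deg2rad(np.arange(0,360,8)):
        for r in np.arange(lo,hi,.5):
            x,y=u+r*np.array([np.cos(t),np.sin(t)])
            if 0<=y<480 and g[int(round(y)),int(round(x))]>thr: P.append(onz(W,(x,y),z)[:2]);break
    P=np.array(P);n=len(P)
    for _ in range(5):
        q=np.linalg.lstsq(np.c_[2*P,np.ones(len(P))],(P**2).sum(1),rcond=None)[0];rad=np.sqrt(q[2]+q[0]**2+q[1]**2)
        e=abs(np.linalg.norm(P-q[:2],axis=1)-rad);P=P[e<=max(.0012,1.5*np.median(e))]
    print("px",u,"centre",q[:2],"dia mm",rad*2e3,n,len(P),"resid",e.max(),"shift mm",R.T@(np.r_[q[:2],z]-s["position"])*1e3)
    return g,u
E
python3 - <<'E'
from ring import *
g,u=ring((.5032,.0422),.0965,30,60,"pics/w11.png")
c=u.astype(int);xs=range(c[0]-66,c[0]+67,7)
for y in range(max(0,c[1]-66),c[1]+70,7): print(y,' ',' '.join(f"{int(g[y,x]):3d}" for x in xs))
E
```

```text
clock: 23.7
position: [0.5167, -0.0468, 0.2096]
tool_rot: [-2.039, -2.388, 0.0]
ft_force: [-0.3, 0.7, -0.6]
width: 0.0851
grasp_force: 0.0
px [319.7874  94.2297] centre [0.5046 0.0405] dia mm 54.10104128424122 45 27 resid 0.0003282720003904144 shift mm [ 87.9673   1.8635 113.2536]
28   240 239 240 239 240 239 238 237 236 235 233 231 230 229 226 226 224 223 221
35   240 240 241 240 240 240 240 240 239 239 238 237 235 236 234 232 231 229 229
42   241 241 240 241 240 241 241 240 239 238 234 235 236 234 231 230 229 228 227
49   240 240 240 239 241 240 239 241 207 112  92 113 234 224 234 231 231 229 226
56   241 242 242 241 241 236 215  85  86  86  84  86  83  88 241 236 234 232 232
63   241 242 241 242 241 192  86  85  84  85  85  84  84  87  94 241 229 228 226
70   241 242 242 242 241  83  86  84  85  86  86  83  85  91  98 110 229 229 229
77   242 242 243 240 114  84  81  85 131 164 177 139  93  90 104 103 239 226 224
84   240 242 242 235  80  82  82 137 180 179 180 180 177 101 106 111 149 231 229
91   241 240 240 243  86  84  81 180 178 180 218 243 243 228 113 116 121 222 229
98   242 240 242 243  87  83  89 178 181 213 244 243 243 238 123 124 126 224 228
105   241 241 241 238  89  87  91 179 205 243 243 243 243 239 128 128 146 131 227
112   235 237 238 224  91  92  90 170 232 243 244 243 243 197 135 136 225 133 228
119   238 239 239 239 225  93  92  96 242 244 244 244 241 141 142 141 233 136 209
126   234 234 235 235 218 118 107 112 120 212 232 151 144 145 143 232 134 136 210
133   237 240 240 240 240 241 124 119 125 133 139 143 145 146 218 138 135 133 192
140    76 236 236 237 237 237 223 216 133 136 141 147 160 242 141 141 140 139 131
147    57 138 228 236 235 235 235 234 214 232 241 225 141 139 137 138 137 182 105
154    60 137 138 235 234 234 234 233 232 233 141 135 135 136 137 138 228 224  53
161    75 139 137 234 234 234 233 232 234 233 232 230 205 145 205 232 232 233  65
```

```bash
python3 -m inch '[[1,40,8,-20,0],[1,80,16,-20,0],[1,120,24,-20,0],[1,160,32,-20,0],[1,200,40,-20,0],[1,230,46,-20,0],[1,250,49,-20,0],[1,250,49,-20,0],[1,250,49,-20,0],[1,250,49,-20,0]]'
python3 - <<'E'
from ring import *
g,u=ring((.512,.296),.076,25,60,"pics/w12.png",thr=190)
c=u.astype(int);xs=range(c[0]-119,c[0]+120,7)
print('    ',' '.join(f"{x:3d}" for x in xs))
for y in range(max(0,c[1]-112),c[1]+120,7): print(y,' ',' '.join(f"{int(g[y,x]):3d}" for x in xs))
E
```

```text
clock: 24.58
position: [0.5255, 0.2077, 0.2296]
tool_rot: [-2.037, -2.391, 0.002]
ft_force: [-0.2, -1.3, 0.1]
width: 0.0855
grasp_force: 0.0
px [319.891  96.855] centre [0.5093 0.2998] dia mm 42.36073288938998 45 17 resid 0.00101355027935374 shift mm [ 93.6013  -1.1344 153.5816]
     200 207 214 221 228 235 242 249 256 263 270 277 284 291 298 305 312 319 326 333 340 347 354 361 368 375 382 389 396 403 410 417 424 431 438
0    15  21  18  24  20  18  27  26  20  20  19  25  16  23  53 105  20  14  14 108 100  15  25  20  23  26  23  22  18  20  24  18  22  20  21
7    19  23  24  19  22  18  25  23  29  26  24  24  23  25  87 107  26  12  15  71  83  18  24  24  23  30  22  19  23  27  19  22  18  21  26
14    25  21  21  26  22  22  23  22  26  22  20  15  14  17  73  29 127  40  82  45  88  22  20  21  23  34  26  26  23  25  23  17  22  22  23
21    14  24  23  25  20  19  27  29  18  23  17  21  21  22  33 122  17  76  26  55  63  16  23  21  26  30  22  18  28  22  21  24  16  18  25
28    22  23  24  20  22  20  23  21  20  24  15  21  21  27  24 125 115  63  73  57  33  21  26 
[... 3133 characters left out ...]
  27  24  26  20  20  23  23  16  22  18  32  64  57  16  14  24  22  20  34  24  21  18  26  25  20  27  27  19  29
189    21  19  26  26  28  25  24  27  24  25  25  24  26  25  21  25  28 249 179  15  10  17  22  28  27  18  26  20  23  16  28  25  24  27  21
196    25  27  22  25  20  23  28  22  24  23  23  21  18  28  27  26  22  91  92  19  24  24  26  24  25  25  20  26  24  21  27  28  15  29  19
203    19  23  18  21  23  21  23  14  17  23  24  26  25  24  21  27  20  23  22  25  28  28  24  20  23  18  23  22  21  24  24  28  18  25  23
210    24  27  26  21  23  22  23  27  29  23  24  28  25  28  23  26  22  23  24  21  27  27  25  26  21  27  22  26  25  27  28  29  25  24  23
```

Run:
```python
from h import *
from scipy.spatial.transform import Rotation as Ro
s=arm.get_state();W=arm.camera_model("wrist");g=cv2.imread("pics/w12.png",0)
R=Ro.from_rotvec(s["tool_rot"]).as_matrix()
m=((g>75).astype(np.uint8));m[:48]=0;m[149:]=0;m[:,:270]=0;m[:,375:]=0
c=max(cv2.findContours(m,0,1)[0],key=cv2.contourArea)[:,0]
P=np.array([onz(W,p,.076)[:2] for p in c])
for _ in range(5):
    q=np.linalg.lstsq(np.c_[2*P,np.ones(len(P))],(P**2).sum(1),rcond=None)[0];rad=np.sqrt(q[2]+q[0]**2+q[1]**2)
    e=abs(np.linalg.norm(P-q[:2],axis=1)-rad);P=P[e<=max(.001,2*np.median(e))]
print(len(c),len(P),q[:2],rad*2e3,e.max(),R.T@(np.r_[q[:2],.076]-s["position"])*1e3)
```

```text
253 253 [0.5138 0.292 ] 59.92154468369106 0.0003718428220305728 [ 85.8151   1.7625 153.7222]
```

```bash
python3 -m inch '[[1,40,1,0,0],[1,80,2,0,0],[1,86,2,0,0],[1,86,2,0,0],[1,86,2,40,0],[1,86,2,80,0],[1,86,2,115,0],[1,86,2,135,0],[1,86,2,146,0],[1,86,2,149,0],[1,86,2,149,0],[1,86,2,149,0]]' 25;python3 -m inch '[[-1,0,0,0,0],[-1,0,0,0,0],[-1,0,0,0,0],[-1,0,0,0,0],[-1,0,0,0,0],[-1,0,0,0,0],[-1,0,0,0,0],[-1,0,0,0,0]]' 25
```

```text
clock: 25.63
position: [0.5165, 0.2926, 0.0832]
tool_rot: [2.039, 2.388, 0.004]
ft_force: [1.2, -0.8, -0.2]
width: 0.0853
grasp_force: 0.0
clock: 26.3
position: [0.516, 0.2934, 0.0835]
tool_rot: [2.038, 2.389, 0.005]
ft_force: [-1.6, -1.1, 5.0]
width: 0.0559
grasp_force: 25.9
```

```bash
python3 -m inch '[[-1,0,0,-30,0],[-1,0,0,-70,0],[-1,0,0,-110,0],[-1,0,0,-135,0],[-1,-40,-8,-135,0],[-1,-80,-16,-135,0],[-1,-120,-24,-135,0],[-1,-160,-32,-135,0],[-1,-200,-41,-135,0],[-1,-230,-48,-135,0],[-1,-247,-51,-135,0],[-1,-247,-51,-135,0],[-1,-247,-51,-135,0],[-1,-247,-51,-135,0],[-1,-247,-51,-135,0]]' 25
```

```text
clock: 27.55
position: [0.5033, 0.0419, 0.2164]
tool_rot: [-2.037, -2.391, -0.001]
ft_force: [0.7, 0.1, 0.1]
width: 0.0558
grasp_force: 27.2
```

Run:
```python
from h import *
s=arm.get_state();W=arm.camera_model("wrist");a=arm.capture("wrist");g=cv2.cvtColor(a,7);print(s["position"],s["width"],proj(W,s["position"]),proj(W,s["position"]-[0,0,.0075]))
print('    ',' '.join(f"{x:3d}" for x in range(220,420,8)))
for y in range(250,420,8): print(y,' ',' '.join(f"{int(g[y,x]):3d}" for x in range(220,420,8)))
```

```text
[0.5033 0.0419 0.2164] 0.05584996370649681 [318.0937 333.5373] [318.1286 323.0463]
     220 228 236 244 252 260 268 276 284 292 300 308 316 324 332 340 348 356 364 372 380 388 396 404 412
250    66  47  40  26  93  62 137 123 121 172 119 109 110  93  93  90 108 100 138 137  72  75  77  79  96
258    67  20  16  65  27 130 144 195 122 138 221 247 248 247 247 226 113  99 141  47  78  78  77  76  75
266    56  70  33  22  42 139 198 139 247 231 180 183 183 190 236 245 233 247 101  63  77  78  75  74  75
274    11  11  49  14 102 137 212 244 109 179 182 182 181 181 181 156  96 139 246 182  74  76  75  77  72
282    11   6  74  93 136 213 210  90  91 125 158 180 182 173 157  99 100 144 137 235 127  77  79  73 108
290    10  11  16  11  69 242  83  91  94  97  99 104 104 100 103 102 102  97  94 117 247  18  28  34  42
298     6  13  40  36 173  86  90  93  92  97  98 100 105 102 101 101 101 101  96  95 139 194  44  44  13
306    23  37  75  14 173  88  89  92  96  96 101 100 103 104 101 104 102  98  98  97  94 167  69  94  16
314    20  72  75   4 118  87  91  93  99  97 102 103 104 105 10
[... 719 characters left out ...]
  98 101 103 102 105 102 104 113 156 142 137 119  94  18  11  22
378    18  40   9 160 152 157 159 172 177 171 139 122 119 121 129 168 163 149 173 117  97  97  20  16  14
386    21  28  14 157 154 162 153 167 170 161 168 159 165 165 159 155 165 127 217 246 245 157  15  18  16
394    18  21   4 159 169 162 167 161 172 141 152 163 169 177 164 162 173 189 246 245 246 246  24  27  20
402    17  10 130 159 166 164 160 156 168 157 162 165 159 166 157 164 157 230 246 245 245 246  19  24  20
410    20  14  84 164 161 156 160 155 162 163 161 163 154 167 171 163 163 166 246 245 245 220  20  18  18
418    23  16  18 156 161 165 166 170 152 170 170 159 162 156 159 166 156 168 164  62  15   9  17  21  17
```

Run:
```python
from h import *
s=arm.get_state();W=arm.camera_model("wrist")
z=s["position"][2]-.0075
t=onz(W,(320,259),z);b=onz(W,(320,379),z);l=onz(W,(251,322),z);r=onz(W,(389,322),z)
print(s["position"],(t+b)/2,np.linalg.norm(t-b),(l+r)/2,np.linalg.norm(l-r))
```

```text
[0.5033 0.042  0.2163] [0.504  0.0424 0.2088] 0.05520830465723117 [0.504  0.0426 0.2088] 0.05564168021227282
```

```bash
python3 -m inch '[[-1,-2,0.5,0,0],[-1,-2,0.5,20,0],[-1,-2,0.5,40,0],[-1,-2,0.5,60,0],[-1,-2,0.5,73,0],[-1,-2,0.5,82,0],[-1,-2,0.5,82,0],[-1,-2,0.5,82,0]]' 25|grep -E "pos|ft"; python3 -m inch '[[-1,0,0,2,0],[-1,0,0,2,0]]'|grep -E "pos|ft";python3 -m inch '[[-1,0,0,2,0],[-1,0,0,2,0]]'|grep -E "pos|ft";python3 -m inch '[[-1,0,0,2,0],[-1,0,0,2,0]]'|grep -E "pos|ft"
```

```text
position: [0.5045, 0.0392, 0.1347]
ft_force: [-0.3, -0.2, 1.3]
position: [0.5055, 0.039, 0.1335]
ft_force: [1.3, 0.2, 3.3]
position: [0.5067, 0.039, 0.1324]
ft_force: [1.9, 1.3, 5.7]
position: [0.5074, 0.039, 0.131]
ft_force: [3.0, 1.1, 7.5]
```

```bash
python3 -m inch '[[-1,0,0,-3,0],[-1,0,3,-3,0],[-1,0,3,-3,0]]'|grep -E "pos|ft"; python3 -m inch '[[-1,0,0,1.5,0],[-1,0,0,1.5,0]]'|grep -E "pos|ft";python3 -m inch '[[-1,0,0,1.5,0],[-1,0,0,1.5,0]]'|grep -E "pos|ft";python3 -m inch '[[-1,0,0,1.5,0],[-1,0,0,1.5,0]]'|grep -E "pos|ft"
```

```text
position: [0.5071, 0.0394, 0.1313]
ft_force: [0.6, 0.7, 1.0]
position: [0.5067, 0.0395, 0.1292]
ft_force: [1.1, 1.9, 0.5]
position: [0.5065, 0.0394, 0.1276]
ft_force: [0.8, -0.4, 0.3]
position: [0.5066, 0.0394, 0.1262]
ft_force: [-0.2, 0.7, -0.2]
```

Sliding freely now; go on in small steps.

```bash
python3 -m inch '[[-1,0,0,1.5,0],[-1,0,0,1.5,0]]'|grep -E "pos|ft"; python3 -m inch '[[-1,0,0,1,0],[-1,0,0,1,0]]'|grep -E "pos|ft";python3 -m inch '[[-1,0,0,1,0],[-1,0,0,1,0]]'|grep -E "pos|ft"
```

```text
position: [0.5066, 0.0394, 0.1248]
ft_force: [0.4, 0.5, 0.1]
position: [0.5068, 0.0393, 0.124]
ft_force: [0.3, 0.4, -0.2]
position: [0.5069, 0.0394, 0.1231]
ft_force: [-0.2, 0.4, 0.3]
```

```bash
python3 -m inch '[[-1,0,0,1,0],[-1,0,0,1,0]]'|grep -E "pos|ft"; python3 -m inch '[[-1,0,0,1,0],[-1,0,0,1,0]]'|grep -E "pos|ft"
```

```text
position: [0.507, 0.0393, 0.1222]
ft_force: [0.4, 0.9, 0.9]
position: [0.5071, 0.0394, 0.1212]
ft_force: [0.2, 0.5, 0.5]
```

```bash
python3 -m inch '[[-1,0,0,1,0],[-1,0,0,1,0]]'|grep -E "pos|ft"; python3 -m inch '[[-1,0,0,1,0],[-1,0,0,1,0]]'|grep -E "pos|ft"
```

```text
position: [0.5072, 0.0394, 0.1203]
ft_force: [1.0, 0.6, 1.9]
position: [0.5074, 0.0394, 0.1195]
ft_force: [0.3, 1.2, 2.4]
```

```bash
python3 -m inch '[[-1,0,0,1,0],[-1,0,0,1,0]]'
python3 - <<'E'
from h import *
s=arm.get_state();W=arm.camera_model("wrist");g=cv2.cvtColor(arm.capture("wrist"),7)
print(proj(W,s["position"]))
print('    ',' '.join(f"{x:3d}" for x in range(236,412,8)))
for y in range(230,410,8): print(y,' ',' '.join(f"{int(g[y,x]):3d}" for x in range(236,412,8)))
E
```

```text
clock: 30.85
position: [0.5075, 0.0393, 0.1188]
tool_rot: [2.039, 2.389, 0.001]
ft_force: [-0.1, 0.6, 5.0]
width: 0.0558
grasp_force: 27.6
[318.0948 333.5729]
     236 244 252 260 268 276 284 292 300 308 316 324 332 340 348 356 364 372 380 388 396 404
230   238 239 238 239 238 238 218 131 233 249 249 249 215 104 111 141 137 209 228 227 225 223
238   238 238 239 240 239 188 249 162  97 128 111 116  99 152 235 134 135 139 207 232 232 232
246   236 235 235 237 206 244 142 248 248 205 160 190 235 248 145 182 134 137 139 208 230 230
254   236 236 140 140 246 247 211 125 111 117 139 135 114  97 110 237 174 140 139 141 232 230
262   231 232 138 247 249 126 151 247 249 242 235 229 241 249 248 109 182 128 140 141 139 139
270   141 142 142 244 121 247 241 185 184 190 238 248 249 250 154 243 247 176 140 134 134 133
278   123 139 137 218 249  91  96 157 183 184 183 182 162 102 154 149 132 249 126 139 144 149
286    48 140 235 249  88  90  97  98 106 150 159 127 104 105 103 100 100 126 247 142 152 157
294    75 139 222 121  90  93  97 102 103 101 108 105 104 106 104 102  98 112 230 137 171  47
30
[... 613 characters left out ...]
05 109 105 104 108 104 107 170  14  18  15
358    11  15  15 160 113 101 102 103 104 106 107 104 106 107 105 103 107 174   9  17  10   5
366    16  15  12  12 148 123 102 102 106 105 104 104 107 106 107 119 175  20  12  20  15  12
374    10  11  10  16   9  25 173 124 111 106 103 108 111 122 165  68  22  16   8  14  15   5
382    14  89  34  11   3  14  11  11  91 150 168 154 115  11   0  10  17   7   0  14  13  14
390    14  97  94  95 102  93  52   7  13  17   4  15  13  21  15  11  10  15   9   2   9  25
398    47 161 158 172 100 103  93  98  94  94  60  15  14  14   9  15  13  12  13   2   4  30
406   152 161 158 160 173 161 185 173 151 125 104 104 100  99  84  23  14   2   8  15  16  19
```

```bash
python3 -m inch '[[-1,0,0,1,0],[-1,0,0,1,0]]'|grep -E "pos|ft"; python3 -m inch '[[-1,0,0,1,0],[-1,0,0,1,0]]'|grep -E "pos|ft"; python3 -m inch '[[-1,0,0,1,0],[-1,0,0,1,0]]'|grep -E "pos|ft"
```

```text
position: [0.5075, 0.0393, 0.1181]
ft_force: [-1.8, 0.9, 6.1]
position: [0.5075, 0.0393, 0.1173]
ft_force: [-1.6, 1.1, 7.8]
position: [0.5076, 0.0391, 0.1157]
ft_force: [1.0, 0.1, 2.1]
```

```bash
python3 -m inch '[[-1,0,0,1,0],[-1,0,0,1,0]]'|grep -E "pos|ft"; python3 -m inch '[[-1,0,0,1,0],[-1,0,0,1,0]]'|grep -E "pos|ft"
```

```text
position: [0.5085, 0.0391, 0.1155]
ft_force: [1.5, -0.0, 6.0]
position: [0.5088, 0.0392, 0.1144]
ft_force: [0.7, 1.1, 5.8]
```

```bash
python3 -m inch '[[-1,0,0,1,0],[-1,0,0,1,0]]'|grep -E "pos|ft"; python3 -m inch '[[-1,0,0,1,0],[-1,0,0,1,0]]'|grep -E "pos|ft"
```

```text
position: [0.509, 0.039, 0.1136]
ft_force: [3.2, -0.9, 5.6]
position: [0.5094, 0.0391, 0.1131]
ft_force: [1.4, 0.2, 9.9]
```

```bash
python3 -m inch '[[-1,0,0,1,0],[-1,0,0,1,0]]'|grep -E "pos|ft"; python3 -m inch '[[-1,0,0,0.7,0],[-1,0,0,0.7,0]]'|grep -E "pos|ft"
```

```text
position: [0.5096, 0.0389, 0.1122]
ft_force: [1.5, 1.5, 7.4]
position: [0.5096, 0.0392, 0.1116]
ft_force: [0.3, 0.4, 7.2]
```

```bash
python3 -m inch '[[-1,0,0,-2,0],[-1,0,0,-3,0],[0.4,0,0,-3,0],[0.6,0,0,-3,0],[1,0,0,-3,0],[1,0,0,-3,0],[1,0,0,-20,0],[1,0,0,-40,0],[1,30,0,-45,0],[1,60,0,-45,0],[1,60,0,-45,0],[1,60,0,-45,0],[1,60,0,-45,0]]'
python3 - <<'E'
from h import *
s=arm.get_state();W=arm.camera_model("wrist");a=arm.capture("wrist");g=cv2.cvtColor(a,7);cv2.imwrite("pics/w20.png",a[...,::-1]);np.save("w20.npy",W)
print(s["position"],[proj(W,np.array([.5036,.0415,z])) for z in(.078,.096,.114)])
print('    ',' '.join(f"{x:3d}" for x in range(230,420,8)))
for y in range(270,400,4): print(y,' ',' '.join(f"{int(g[y,x]):3d}" for x in range(230,420,8)))
E
```

```text
clock: 33.48
position: [0.4971, 0.0985, 0.154]
tool_rot: [-2.038, -2.39, 0.002]
ft_force: [0.1, 0.9, -0.9]
width: 0.0852
grasp_force: 0.0
[0.4971 0.0985 0.154 ] [array([314.2892, 343.971 ]), array([313.8864, 362.3684]), array([313.4156, 383.869 ])]
     230 238 246 254 262 270 278 286 294 302 310 318 326 334 342 350 358 366 374 382 390 398 406 414
270   247 247 212 160 161 159 158 158 158 157 157 157 155 154 153 152 152 153 153 150 150 152 148 152
274   245 246 194 158 160 161 161 160 163 163 162 113 106 109 157 156 154 154 150 153 149 149 148 150
278   159 171 163 160 159 161 157 159 159 160 103 106 106 106 106 157 158 157 156 156 155 154 154 154
282   155 158 158 159 158 158 157 158 159 157 103 107 106 106 106 154 158 157 155 154 153 153 154 152
286   158 160 158 159 160 160 161 159 161 128 102 106 107 104 104 104 152 150 151 152 150 151 153 153
290   156 157 159 157 155 157 157 159 159 100 104 105 107 105 103 101 159 159 157 155 156 154 154 150
294   161 163 161 159 159 160 159 161 162  98 102 107 107 108 104 102 154 153 151 154 154 155 158 156
298   156 156 157 155 155 157 155 15
[... 1915 characters left out ...]
 130 133 119 120 121 100 108 125 140 149 159 166 169 168 111 108 101 126  86  86  81  85
378    38  48  43  54  69  95 183 101 108 126 141 151 159 164 170 168 110 107 104 185  86  84  85  84
382    22  42   9  14   8  11 196 105 115 126 139 153 159 167 169 168 111 107 104 192  86  86  85  83
386    30  22  27  22  17  14 196 107 111 131 140 152 160 166 169 171 146 108 104 194  86  85  85  84
390    58  18  21  23  25  23 191 101 112 130 143 151 161 167 169 170 165 111 103 191  25  79  72  14
394    27  22  27  20  19  24 194 105 119 133 143 152 160 165 170 170 166 111 105 193  18  10  16  19
398    24  28  26  26  25  19 193 106 117 130 144 153 159 164 169 170 170 111 107 191  24  23  20  15
```

```bash
cat > rims.py <<'E'
from h import *
from scipy.optimize import least_squares
def trace(g,u,v,n):
    out=[]
    for d in(1,-1):
        r=v;sl=0
        for k in range(0,n):
            c=u+d*k;lo=int(round(r+sl))-3;w=g[lo:lo+7,c].astype(float);i=int(w.argmax())
            if i in(0,6) or w[i]-np.median(w)<18: break
            o=(w[i-1]-w[i+1])/(2*(w[i-1]-2*w[i]+w[i+1]));nr=lo+i+o
            if k: sl=.7*sl+.3*(nr-r)
            r=nr;out.append((c,r))
    return np.array(out)
def fit(W,pts,R,z0):
    def f(q):
        p=np.array([onz(W,t,q[2])[:2] for t in pts]);return np.linalg.norm(p-q[:2],axis=1)-R
    s=least_squares(f,[.508,.042,z0],loss="soft_l1",f_scale=.0005);return s.x,np.sqrt(np.mean(s.fun**2))
E
python3 - <<'E'
from rims import *
W=np.load("w20.npy",allow_pickle=True).item();g=cv2.GaussianBlur(cv2.imread("pics/w20.png",0),(3,3),0)
for n,u,v,z in(("a",326,311,.078),("b",326,327,.096),("c",326,347.5,.114)):
    P=trace(g,u,v,60);
    for R in(.0285,.0295):
        q,e=fit(W,P,R,z);print(n,R,len(P),P[:,0].min(),P[:,0].max(),P[:,1].min(),P[:,1].max(),q,e*1e3)
E
```

```text
a 0.0285 63 297.0 358.0 311.63793103448273 322.56666666666666 [0.5134 0.0363 0.0762] 0.027575958273346194
a 0.0295 63 297.0 358.0 311.63793103448273 322.56666666666666 [0.5145 0.0313 0.069 ] 0.028543537879956594
b 0.0285 56 304.0 358.0 325.90909090909093 333.92857142857144 [0.5135 0.036  0.0917] 0.0242671158606053
b 0.0295 56 304.0 358.0 325.90909090909093 333.92857142857144 [0.5145 0.0309 0.0851] 0.025118594577785237
c 0.0285 12 324.0 334.0 347.1875 347.38235294117646 [0.4894 0.1518 0.28  ] 2.6135962111605552e-08
c 0.0295 12 324.0 334.0 347.1875 347.38235294117646 [0.4896 0.1508 0.28  ] 1.287124628484924e-08
```

```bash
sed -i 's/<18: break/<thr: break/; s/def trace(g,u,v,n)/def trace(g,u,v,n,thr=10)/' rims.py
python3 - <<'E'
from rims import *
W=np.load("w20.npy",allow_pickle=True).item();g0=cv2.imread("pics/w20.png",0);g=cv2.GaussianBlur(g0,(3,3),0)
print([int(x) for x in g0[290:352,326]])
print([int(x) for x in g0[290:352,340]])
for n,u,v,z in(("ridge",326,298,.07),("a",326,311,.078),("b",326,327,.096),("c",326,347.5,.114)):
    P=trace(g,u,v,60,8);
    for R in(.028,.0285,.029):
        q,e=fit(W,P,R,z);print(n,R,len(P),P[:,0].min(),P[:,0].max(),P[:,1].min(),P[:,1].max(),q,e*1e3)
E
```

```text
[106, 104, 106, 105, 106, 105, 109, 125, 142, 110, 107, 109, 108, 108, 106, 106, 108, 107, 114, 128, 169, 206, 211, 186, 132, 110, 105, 109, 107, 108, 108, 110, 114, 125, 158, 202, 211, 202, 174, 124, 107, 103, 105, 105, 105, 105, 104, 105, 106, 105, 105, 104, 105, 114, 126, 160, 202, 209, 205, 190, 160, 161]
[105, 105, 107, 105, 104, 107, 104, 105, 117, 131, 131, 108, 106, 105, 105, 107, 106, 105, 107, 109, 125, 159, 200, 206, 193, 151, 114, 106, 107, 108, 106, 105, 107, 113, 129, 165, 200, 210, 198, 167, 121, 107, 104, 107, 105, 105, 106, 105, 107, 105, 106, 104, 107, 111, 120, 143, 179, 205, 207, 198, 185, 171]
ridge 0.028 59 301.0 358.0 297.6764705882353 309.64285714285717 [0.5143 0.0317 0.0486] 0.047313023790545604
ridge 0.0285 59 301.0 358.0 297.6764705882353 309.64285714285717 [0.5149 0.0291 0.0444] 0.04815790532202683
ridge 0.029 59 301.0 358.0 297.6764705882353 309.64285714285717 [0.5154 0.0264 0.0403] 0.04900278737980509
a 0.028 85 287.0 370.0 311.63793103448273 335.0 [0.5129 0.0391 0.0802] 0.029111444426385014
a 0.0285 85 287.0 370.0 311.63793103448273 335.0 [0.5134 0.0366 0.0766] 0.02963129201642991
a 0.029 85 287.0 370.0 311.63793103448273 335.0 [0.5139 0.034  0.0731] 0.030151139754665483
b 0.028 81 287.0 366.0 325.90909090909093 346.9 [0.5129 0.0389 0.0955] 0.03458114437085152
b 0.0285 81 287.0 366.0 325.90909090909093 346.9 [0.5134 0.0363 0.0922] 0.03519866583770297
b 0.029 81 287.0 366.0 325.90909090909093 346.9 [0.5139 0.0338 0.0889] 0.03581618757860594
c 0.028 88 288.0 374.0 347.1875 366.3 [0.5129 0.0395 0.1162] 0.09685633405369733
c 0.0285 88 288.0 374.0 347.1875 366.3 [0.5134 0.0369 0.1132] 0.09860270504277897
c 0.029 88 288.0 374.0 347.1875 366.3 [0.5139 0.0344 0.1103] 0.1003499988065101
```

```bash
python3 -m inch '[[1,20,12,-30,0],[1,20,12,-30,0],[1,20,12,-30,0],[1,20,12,-30,0]]'|grep pos
python3 - <<'E'
from h import *
W=arm.camera_model("wrist");a=arm.capture("wrist");cv2.imwrite("pics/w21.png",a[...,::-1]);np.save("w21.npy",W)
E
python3 -m inch '[[1,-60,0,-10,0],[1,-60,0,-10,0],[1,-60,0,-10,0],[1,-60,0,-10,0],[1,-60,0,-10,0]]'|grep pos
python3 - <<'E'
from h import *
W=arm.camera_model("wrist");a=arm.capture("wrist");cv2.imwrite("pics/w22.png",a[...,::-1]);np.save("w22.npy",W)
for f in("21","22"):
    W=np.load(f"w{f}.npy",allow_pickle=True).item();g=cv2.imread(f"pics/w{f}.png",0)
    n=proj(W,np.array([.5132,.0376,.078])+.0283*np.array([-.157,.988,0]));n3=proj(W,np.array([.5132,.0376,.114])+.0283*np.array([-.157,.988,0]));print(f,n,n3)
    c=int(n[0]);v=int(n[1])-12;print(v,[int(x) for x in g[v:int(n3[1])+14,c]])
E
```

```text
position: [0.5063, 0.1194, 0.1843]
position: [0.5149, 0.0609, 0.1936]
21 [309.8471 313.7733] [308.4619 344.4068]
301 [118, 133, 140, 115, 112, 112, 113, 112, 110, 112, 116, 124, 156, 203, 216, 191, 135, 113, 114, 113, 113, 110, 113, 110, 118, 136, 181, 242, 254, 253, 238, 155, 136, 137, 135, 134, 133, 127, 120, 116, 112, 114, 132, 165, 202, 245, 254, 254, 250, 200, 164, 158, 161, 160, 160, 159, 158]
22 [310.9172 228.9498] [309.5326 247.7507]
216 [115, 118, 116, 118, 117, 114, 130, 166, 163, 126, 120, 143, 216, 248, 249, 238, 172, 116, 105, 131, 194, 240, 249, 247, 224, 131, 109, 99, 99, 120, 171, 232, 248, 249, 242, 212, 190, 189, 188, 186, 187, 188, 185, 187, 188]
```

Run:
```python
from rims import *
V=[]
for f,s in(("20",[(326,311.5),(326,326),(326,347.3)]),("21",[(310,315),(310,328.8),(310,347)]),("22",[(311,229.5),(311,238),(311,249)])):
    W=np.load(f"w{f}.npy",allow_pickle=True).item();g=cv2.GaussianBlur(cv2.imread(f"pics/w{f}.png",0),(3,3),0)
    V.append((W,[trace(g,u,v,60,8) for u,v in s]))
    print(f,[(len(p),p[:,0].min(),p[:,0].max()) for p in V[-1][1]])
# per view x,y offset for calibration; per-rim z and centre; a at z=.078; shared R
def f(q,sel):
    R=q[0];r=[]
    for k,i in enumerate(sel):
        W,T=V[i];off=q[9+2*k:11+2*k] if k else np.zeros(2)
        for j in range(3):
            z=.078 if j==0 else q[6+j]
            p=np.array([onz(W,t,z)[:2] for t in T[j][::2]])-off;r.append(np.linalg.norm(p-q[1+2*j:3+2*j],axis=1)-R)
    return np.concatenate(r)
for sel in((0,),(1,),(2,),(0,1),(0,1,2)):
    q0=np.r_[.0283,[.513,.038]*3,.096,.114,np.zeros(2*(len(sel)-1))]
    s=least_squares(f,q0,args=(sel,),loss="soft_l1",f_scale=.0003,x_scale=np.r_[.001,np.full(len(q0)-1,.01)])
    q=s.x;print(sel,"R",q[0],"c",q[1:7],"gaps",(q[7]-.078)*1e3,(q[8]-q[7])*1e3,"off",q[9:],"rms mm",np.sqrt(np.mean(s.fun**2))*1e3)
```

```text
20 [(85, np.float64(287.0), np.float64(370.0)), (81, np.float64(287.0), np.float64(366.0)), (88, np.float64(288.0), np.float64(374.0))]
21 [(75, np.float64(278.0), np.float64(351.0)), (58, np.float64(296.0), np.float64(352.0)), (84, np.float64(272.0), np.float64(354.0))]
22 [(71, np.float64(285.0), np.float64(354.0)), (66, np.float64(282.0), np.float64(346.0)), (83, np.float64(277.0), np.float64(358.0))]
(0,) R 0.02829061484635101 c [0.5132 0.0375 0.5132 0.0373 0.5132 0.038 ] gaps 15.529271495427071 20.911347742946283 off [] rms mm 0.05616383623553582
(1,) R 0.02829129320049314 c [0.5162 0.0375 0.5159 0.0411 0.5163 0.0373] gaps 24.14424741745802 13.796108407227587 off [] rms mm 0.13722361462721697
(2,) R 0.028902569572507482 c [0.518  0.0377 0.518  0.038  0.5179 0.0373] gaps 18.64103233946382 16.855898213718636 off [] rms mm 0.11845911691045367Traceback (most recent call last):
  File "<stdin>", line 18, in <module>
    return func(*args, **kwargs)
    vector_fun = VectorFunction(
        fun_wrapped,
    ...<6 lines>...
        workers=workers
    )
    self._update_fun()
    ~~~~~~~~~~~~~~~~^^
    self.f = self.fun_wrapped(xp_copy(self.x))
             ~~~~~~~~~~~~~~~~^^^^^^^^^^^^^^^^^
    return np.atleast_1d(self.fun(x))
                         ~~~~~~~~^^^
    return self.f(x, *self.args, **self.kwargs)
           ~~~~~~^^^^^^^^^^^^^^^^^^^^^^^^^^^^^^
  File "<stdin>", line 14, in f
ValueError: operands could not be broadcast together with shapes (38,2) (0,)
```

Run:
```python
from rims import *
V=[]
for f,s in(("20",[(326,311.5),(326,326),(326,347.3)]),("21",[(310,315),(310,328.8),(310,347)]),("22",[(311,229.5),(311,238),(311,249)])):
    W=np.load(f"w{f}.npy",allow_pickle=True).item();g=cv2.GaussianBlur(cv2.imread(f"pics/w{f}.png",0),(3,3),0)
    V.append((W,[trace(g,u,v,60,8) for u,v in s]))
def f(q,sel):
    r=[]
    for k,i in enumerate(sel):
        W,T=V[i];c=q[3+2*k:5+2*k]
        for j in range(3):
            p=np.array([onz(W,t,(.078,q[1],q[2])[j])[:2] for t in T[j][::2]]);r.append(np.linalg.norm(p-c,axis=1)-q[0])
    return np.concatenate(r)
for sel in((0,),(1,),(2,),(0,1),(0,2),(0,1,2)):
    q0=np.r_[.0285,.096,.114,[.515,.038]*len(sel)]
    s=least_squares(f,q0,args=(sel,),loss="soft_l1",f_scale=.0002,x_scale=np.r_[.001,np.full(len(q0)-1,.01)])
    q=s.x;print(sel,"R",q[0],"gaps",(q[1]-.078)*1e3,(q[2]-q[1])*1e3,"c",q[3:],"rms mm",np.sqrt(np.mean(s.fun**2))*1e3)
```

```text
(0,) R 0.028317994952661955 gaps 15.86627566907116 19.928565020251977 c [0.5132 0.0375] rms mm 0.059224415332131825
(1,) R 0.02842430181489533 gaps 18.192396870995317 19.986383679875598 c [0.5163 0.0373] rms mm 0.15481281829123444
(2,) R 0.028743386954823848 gaps 17.625904173145397 18.974323086642556 c [0.5179 0.0378] rms mm 0.12819048117598478
(0, 1) R 0.02833625064680554 gaps 16.6446647010154 20.02051642976081 c [0.5131 0.0379 0.5165 0.0366] rms mm 0.35951021556297047
(0, 2) R 0.028453775739629466 gaps 16.1146005592072 19.790372383763813 c [0.5132 0.0374 0.5179 0.0379] rms mm 0.16911870732106216
(0, 1, 2) R 0.02844954005813804 gaps 16.914653243086747 19.83979948194775 c [0.5131 0.0379 0.5165 0.0366 0.5178 0.0381] rms mm 0.30943188650932346
```

```bash
python3 -m inch '[[1,-40,-10,-16,0],[1,-80,-10,-16,0],[1,-112,-10,-16,0],[1,-112,-10,-16,0],[1,-112,-10,-16,0],[1,-112,-10,-16,0]]'|grep pos
python3 - <<'E'
from ring import *
for c in((.512,.039),(.516,.038)): g,u=ring(c,.114,32,62,"pics/w23.png",thr=200)
c=u.astype(int);xs=range(c[0]-77,c[0]+78,7)
print('    ',' '.join(f"{x:3d}" for x in xs))
for y in range(max(0,c[1]-77),c[1]+84,7): print(y,' ',' '.join(f"{int(g[y,x]):3d}" for x in xs))
E
```

```text
position: [0.523, -0.0501, 0.2099]
px [324.6509  93.6757] centre [0.5102 0.0422] dia mm 41.06851477935101 44 18 resid 0.001027141479562673 shift mm [93.0033  2.0904 96.0512]
px [331.5822  97.5648] centre [0.5185 0.0388] dia mm 55.44595621932007 45 45 resid 0.00041590944522285414 shift mm [87.9772  9.7798 96.0312]
     254 261 268 275 282 289 296 303 310 317 324 331 338 345 352 359 366 373 380 387 394 401 408
20   236 236 236 233 232 233 233 231 230 229 228 229 227 226 226 225 223 224 223 222 222 221 219
27   238 239 239 239 239 238 237 237 237 235 235 232 233 231 230 228 224 224 222 219 218 215 214
34   239 239 238 238 238 238 238 237 237 237 236 235 232 231 231 228 224 222 221 221 219 218 220
41   240 238 239 240 239 239 237 237 236 226 238 219 200 225 239 233 227 226 225 223 223 219 220
48   239 239 240 239 239 239 240 233 238  89  84  82  83  83  83 125 240 223 222 221 218 220 220
55   241 240 240 240 239 240 235 200  80  85  83  82  84  85  86  83  91 239 222 221 219 221 219
62   240 240 240 240 240 240 231  81  81  83  85  83  84  81  85  88  95  98 240 223 221 221 218
69   235 
[... 853 characters left out ...]
20  92 108 143
132   239 238 239 237 239 238 239 107 112 118 125 134 138 142 145 145 141 234  40  72 123 128 120
139   213 236 237 236 236 235 236 240 140 123 128 135 141 141 143 133 239 116  76 110 124 122 121
146   133 155 232 234 233 234 234 235 219 241 171 143 146 142 230 229 117  48  75 126 123 121 119
153   136 133 231 231 231 231 231 232 232 232 232 147 153 140 137 134 132  52 123 128 124 121 122
160   136 140 236 236 235 234 234 234 233 233 233 231 159 135 135 137 135  63 125 124 123 122 122
167   132 134 229 229 228 228 227 227 228 226 227 228 226 227 199 141 198 228 118 126 125 123 122
174   133 137 226 228 227 229 228 228 229 228 229 228 227 226 227 227 226 228 222 101 121 118 118
```

```bash
python3 -m inch '[[1,0,0,0,0],[1,0,0,0,0],[1,0,0,0,0],[1,0,0,0,0]]'|grep -E "clock|pos"
python3 - <<'E'
from ring import *
for z,th in((.114,200),(.114,185),(.118,200)): g,u=ring((.5185,.0388),z,32,62,"pics/w24.png",thr=th)
E
```

```text
clock: 35.32
position: [0.5235, -0.0506, 0.2106]
px [335.2504  94.6828] centre [0.5184 0.0388] dia mm 55.60320234116398 45 28 resid 0.00035044272186840475 shift mm [89.1332  9.1731 96.6016]
px [335.2133  94.3511] centre [0.5185 0.0389] dia mm 55.25024475777958 45 28 resid 0.00039211226811739636 shift mm [89.3359  9.1651 96.6002]
px [335.4955  93.8285] centre [0.5183 0.0387] dia mm 54.48710642857551 45 28 resid 0.0003721366963579248 shift mm [89.314   9.0013 92.6248]
```

```bash
python3 -m inch '[[1,40,9,0,0],[1,80,9,0,0],[1,89,9,0,0],[1,89,9,0,0],[1,89,9,30,0],[1,89,9,60,0],[1,89,9,80,0],[1,89,9,90,0],[1,89,9,92,0],[1,89,9,92,0]]' 45|grep -E "pos|ft";python3 -m inch '[[-1,0,0,0,0],[-1,0,0,0,0],[-1,0,0,0,0],[-1,0,0,0,0],[-1,0,0,0,0],[-1,0,0,0,0],[-1,0,0,0,0]]' 45
```

```text
position: [0.5185, 0.0373, 0.1184]
ft_force: [0.4, -0.5, 1.1]
clock: 36.88
position: [0.5197, 0.038, 0.1203]
tool_rot: [2.037, 2.388, 0.003]
ft_force: [-1.4, -0.2, 6.0]
width: 0.0552
grasp_force: 47.1
```

```bash
python3 -m inch '[[-1,0,0,1,0],[-1,0,0,1,0]]'|grep -E "pos|ft"; python3 -m inch '[[-1,0,0,1,0],[-1,0,0,1,0]]'|grep -E "pos|ft"
```

```text
position: [0.5196, 0.038, 0.1192]
ft_force: [-1.1, -0.9, 5.7]
position: [0.5196, 0.038, 0.1182]
ft_force: [-1.6, -0.4, 5.9]
```

```bash
python3 -m inch '[[-1,0,0,0.8,0],[-1,0,0,0.8,0]]'|grep -E "pos|ft"
```

```text
position: [0.5197, 0.038, 0.1175]
ft_force: [-0.3, -0.4, 6.5]
```

```bash
python3 -m inch '[[-1,0,0,1,0],[-1,0,0,1,0]]'|grep -E "pos|ft"; python3 -m inch '[[-1,0,0,0.8,0],[-1,0,0,0.8,0]]'|grep -E "pos|ft"
```

```text
position: [0.5196, 0.0379, 0.1166]
ft_force: [-1.4, -0.3, 6.7]
position: [0.5196, 0.0379, 0.1158]
ft_force: [-1.0, -0.7, 6.5]
```

```bash
python3 -m inch '[[-1,0,0,0.8,0],[-1,0,0,0.8,0]]'|grep -E "pos|ft"
```

```text
position: [0.5196, 0.0379, 0.1151]
ft_force: [-1.0, -0.3, 8.6]
```

```bash
python3 -m inch '[[-1,0,0,-2,0],[-1,0,0,-3,0],[0.4,0,0,-3,0],[0.6,0,0,-3,0],[1,0,0,-3,0],[1,0,0,-3,0],[1,0,0,-3,0],[1,0,0,-40,0],[1,0,0,-80,0],[1,-40,-9,-95,0],[1,-80,-9,-95,0],[1,-89,-9,-95,0],[1,-89,-9,-95,0],[1,-89,-9,-95,0],[1,-89,-9,-95,0]]'|grep -E "clock|pos"
python3 - <<'E'
from ring import *
g,u=ring((.5185,.0388),.114,32,62,"pics/w25.png",thr=185)
np.save("w25.npy",arm.camera_model("wrist"))
E
python3 -m inch '[[1,40,0,0,0],[1,80,0,0,0],[1,120,0,20,0],[1,145,0,50,0],[1,145,0,58,0],[1,145,0,58,0],[1,145,0,58,0],[1,145,0,58,0]]'|grep pos
python3 - <<'E'
from rims import *
W=arm.camera_model("wrist");a=arm.capture("wrist");cv2.imwrite("pics/w26.png",a[...,::-1]);np.save("w26.npy",W);g=cv2.cvtColor(a,7)
n=[proj(W,np.array([.5175,.038,z])+.0283*np.array([-.157,.988,0])) for z in(.078,.114)];print(n)
c=int(n[0][0]);v=int(n[0][1])-16;print(v,c,[int(x) for x in g[v:int(n[1][1])+14,c]])
E
```

```text
clock: 39.13
position: [0.5228, -0.0501, 0.2072]
px [336.8922  95.9622] centre [0.5169 0.0388] dia mm 54.46019124780257 45 29 resid 0.00036702559832700946 shift mm [88.6238  8.3771 93.3516]
position: [0.5017, 0.0918, 0.1512]
[array([330.2798, 303.5529]), array([332.4457, 338.7865])]
287 330 [102, 117, 134, 115, 105, 103, 104, 106, 103, 103, 103, 106, 114, 136, 171, 201, 201, 172, 113, 102, 101, 102, 102, 103, 99, 104, 104, 112, 118, 154, 193, 204, 197, 172, 114, 104, 103, 103, 102, 104, 103, 103, 101, 103, 100, 99, 109, 117, 142, 182, 199, 202, 190, 169, 159, 155, 156, 160, 157, 158, 160, 155, 159, 155, 156]
```

Run:
```python
from rims import *
W=np.load("w26.npy",allow_pickle=True).item();g=cv2.GaussianBlur(cv2.imread("pics/w26.png",0),(3,3),0)
T=[trace(g,330,v,60,8) for v in(302.4,318,337.6)]
print([(len(t),t[:,0].min(),t[:,0].max()) for t in T])
for R in(.0279,.0281,.0283,.0285):
    F=[fit(W,t,R,z) for t,z in zip(T,(.078,.096,.114))]
    print(R,[np.round(q*1e3,1) for q,e in F],"gaps",(F[1][0][2]-F[0][0][2])*1e3,(F[2][0][2]-F[1][0][2])*1e3,[round(e*1e3,3) for q,e in F])
# common axis, a at .078
def f(q):
    return np.concatenate([np.linalg.norm(np.array([onz(W,t,z)[:2] for t in T[j]])-q[3:],axis=1)-q[0] for j,z in enumerate((.078,q[1],q[2]))])
s=least_squares(f,[.0283,.096,.114,.517,.038],x_scale=[.001,.01,.01,.01,.01],loss="soft_l1",f_scale=.0002);print(s.x,np.diff([.078,s.x[1],s.x[2]])*1e3)
```

```text
[(86, np.float64(287.0), np.float64(371.0)), (86, np.float64(289.0), np.float64(373.0)), (92, np.float64(287.0), np.float64(377.0))]
0.0279 [array([516.8,  40.6,  80.8]), array([516.8,  40.4,  97.8]), array([516.7,  40.8, 116.8])] gaps 17.00315001783276 19.024942193387588 [np.float64(0.033), np.float64(0.035), np.float64(0.044)]
0.0281 [array([517. ,  39.6,  79.4]), array([517. ,  39.4,  96.5]), array([516.9,  39.9, 115.6])] gaps 17.12505594949136 19.16129847310459 [np.float64(0.034), np.float64(0.035), np.float64(0.045)]
0.0283 [array([517.2,  38.7,  78. ]), array([517.2,  38.5,  95.2]), array([517.1,  38.9, 114.5])] gaps 17.246967947224327 19.297647893682047 [np.float64(0.034), np.float64(0.036), np.float64(0.045)]
0.0285 [array([517.4,  37.7,  76.5]), array([517.4,  37.5,  93.9]), array([517.3,  38. , 113.4])] gaps 17.368878609401396 19.43399645569542 [np.float64(0.034), np.float64(0.036), np.float64(0.045)]
[0.0283 0.0956 0.1142 0.5172 0.0387] [17.6157 18.555 ]
```

Both gaps measure about 17.5 and 19 mm, with the three rims coaxial to 0.5 mm. Gripper is clear: hand in.

```bash
python3 -c "
from rig import arm
s=arm.get_state();print(s['clock'],s['ft_force'],s['width']);print(arm.hand_in())"
```

```text
39.9 [-0.13386301 -0.51863575  0.88142002] 0.08543920115741409
the job is handed in; nothing more can be done
None
```

I handed the job in at 39.9 s: cup_b is nested in cup_a and cup_c in cup_b, upright in the tray, with measured rim gaps of about 17.5 mm and 19 mm and the three rims in line to about 0.5 mm; the stack slid roughly 14 mm along the tray while I pressed, and I did not re-measure the bottles, pots or forceps at the end.

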